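# Unload the sample cassette and add it to the stack

### The arm

A 6-joint arm with a two-finger parallel gripper is mounted at the origin on the work surface. World frame = base frame: x ahead of the robot, y to its left, z up, the work surface at z = 0. Lengths are in m, angles in rad, forces in N, time in s.
With the tool pointing down it reaches from about 0.325 to 0.9 m from the base axis. Payload 6.1 kg.
Tool frame: the origin (TCP) lies where the fingers leave the gripper's body, on its centre line; the fingertips stand 73 mm ahead of it and the grasp point (between the pads) lies 54 mm ahead of it; x points along the fingers, z is the direction in which the jaws open and shut, and the axes are right-handed (so a half turn about x gives the same grasp; the last joint's range is limited). The gripper opens to 85 mm and grips with 20 to 120 N. Pads are 22 mm wide; open, the fingers measure 114 mm over their backs; the gripper's body (76 mm by 85 mm) begins 54 mm behind the grasp point. The pads swing forward as they close: fully open they stand 13 mm farther back than shut.
Start: joints at [-1.305, 0.22, 1.526, -0, 1.395, -0.126], TCP at [0.239, -0.578, 0.304] pointing down, gripper open.
Joint ranges: [-2.98, 2.98], [-0.91, 2.08], [0.09, 2.57], [-1.24, 4.39], [0.2, 2.65], [-2.68, 2.68]. Speed limits (rad/s): [2.57, 2.57, 3.01, 3.14, 3.14, 3.14].

### API

Orientations are given as a rotation vector (axis times angle).
In Python, from workcell import read_state, get_image, camera_model, hand_in gives the robot as it stands.
- The arm moves only by the shell command python3 -m crank 'ROWS' [OPENING] [FORCE]. ROWS is JSON, a list of rows, each a list of 4 numbers: the shift along the tool's x, y, z in cm, then the turn about the tool's x in rad. In form: [[x, y, z, spin], ...]. A call has 1 to 8 rows; each row is the pose to reach, as a shift and turn from the pose commanded when the call began, along the tool's axes at that moment; what a row does not reach only later rows make up. A row lasts 1/12 s, in which the tool goes at most 41.7 mm and 7.16 degrees, less where a joint would pass 70% of its speed; a pose out of reach is approached as far as the arm can. A call with a gripper value outside its range is refused whole. OPENING is the opening, from 0 (shut) to 1 (fully open), set as the call begins (- or left out, the last holds). The fingers move at their own pace and stop on an object; FORCE is the grip in N (left out, the last holds). Time passes only in rows, so rows that repeat a pose let the fingers close. It gives the time, the measured TCP pose, the force and the opening at its end, in the units of the state.
- read_state(): the state, without advancing time (a new reading comes with each control period).
- get_image(name): name is "scene" or "side" or "wrist"; returns the picture (384x512x3 uint8, red, green, blue); there is no depth.
- camera_model(name): a dict with "intrinsics" (3x3 intrinsics, pixels), "position" and "rotation" of the camera in the world; the wrist camera has in their place "tool_from_camera" (4x4, takes a point from camera to tool coordinates, whose origin is the TCP and whose axes are the tool frame's). Camera axes: x right, y down, z forward; pixel columns grow to the right and rows downward; lengths in m; the calibration is good to about 2 mm. A picture is of the moment at which its call begins: read the wrist's pose just before it. camera_model takes no time and is no camera call.
- hand_in(): hands the job in, once; it reports no verdict.
The state is a dict: "t": time; "qpos": joint angles; "qvel": joint speeds; "tau": joint torques, N m; "tcp_pos": TCP position; "tool_rot": TCP orientation; "ft_force": force on the tool from outside, world axes, zero at the start; "wrist_torque": the same for the moment, N m; "finger_gap": finger opening in m.
Only numpy, scipy, OpenCV 4.12 (cv2) and the standard library are available. Lean on these libraries where they do the work, as an engineer would, in place of code of your own. Each camera call takes 0.05 s, during which the arm holds its last target.

### The job

Unload the sample cassette from the benchtop loader: push it gently down to trip its push-push latch, let it spring up and draw it out of the port. Then stack it lid up on top of the two cassettes lying on the desk, squarely over them, so that the recesses in its base lock fully down over the lid lugs of the upper one. Never drop it or let it topple, never force it, and leave the stack and the other things on the desk where they are.

Things in the scene. Friction and masses are not known exactly. Their poses are not given: they have to be found in the camera images.
- cassette_center (a point): Centre of the cassette to unload: white box with blue lid, 124 mm long (x), 66 wide (y), 30 thick (z, out of the lid), 0.18-0.33 kg. The base has four 14 mm square recesses, 5 mm deep, at x = +-48, y = +-21 mm. At the start it stands in the loader's port, x up, lid to the loader's front, top 12 mm showing. It stands safely on end on the desk.
- cassette_end (a point): Centre of the cassette's end face with the orange patch (66 x 30 mm), on top at the start: the place to push. Same axes as cassette_center, 62 mm from it along x. The latch is worked by pushing here.
- cassette_lid (a point): Centre of the cassette's lid face, 15 mm from cassette_center along z, same axes. The lid is the outer 6 mm of the thickness, set in 2 mm from the edges all round, and carries four round lugs, 10 mm across tapering to 6.6 mm, 4 mm high, at x = +-48, y = +-21 mm; its middle is plain.
- loader: Benchtop sample loader, fixed to the desk: white box, 210 mm deep (x), 180 wide (y), flat deck 125 mm high; origin at the centre of its underside, front panel with green display on its -x side.
- port (a point): Centre of the port's mouth in the loader's deck (20 mm behind the deck's middle), axes as the loader: an upright shaft that fits the cassette with 1.5 mm play. Black cheeks, 30 mm high, 10 thick, stand at its narrow sides (y = +-34 to +-44 mm), so a cassette in it can be gripped only across its 30 mm thickness, along x, mid-width. The deck before and behind it is free.
- carriage (a joint): Height of the sprung carriage under the cassette, m: 0 latched (start; pawls hold the cassette fast), -0.004 pushed to the stop, +0.022 sprung up. Pushing down 4 mm to the stop, against a firm spring (12 to 16 N), trips it; let go, the cassette rises within a second until 34 mm show above the deck and lifts out freely. Let go before the stop it stays latched; once tripped it does not catch again.
- stack_top: Upper of two cassettes lying lid up on the desk, same shape as the loaded one (124 mm x, 66 y, 30 z), loose, 0.3 kg, locked on the lower one. Origin at the centre of its underside (30 mm above the desk), z up; lid at z = 30 mm, lugs up to 34. A cassette locked on it (either way round) has its centre at z = 45 mm; one resting on the lugs, at 49. Fingers reaching below a cassette's base meet the one beneath.
- mug: Blue mug, 76 mm wide, 90 mm high, standing on the desk; origin at the centre of its underside. Bystander.
- meter: Yellow hand multimeter lying on the desk, 160 x 78 x 38 mm; origin at the centre of its underside. Bystander.
- mouse: Black computer mouse, 105 x 62 x 32 mm; origin at the centre of its underside. Bystander.

How it is judged:
On the way, in this order (a step that is already met when the one before it is completed fails the run):
1. the cassette is pushed down in its port, to the latch's stop (value of joint carriage below -0.003 m).
2. the cassette springs up (value of joint carriage above 0.019 m and z of cassette_center in the frame of loader above 0.09 m), for 0.1 s.
3. the cassette is drawn out of the port in the gripper (z of cassette_center in the frame of loader above 0.19 m and contact force between cassette and the fingers above 1 N).
At the end, for the whole second after the job is handed in: The cassette lies lid up, level, released and at rest on the stack's upper cassette, locked over its lugs: within 5 mm of it in length and width, centre 42 to 47.2 mm above its origin (45 seated), long axes within 0.09 rad either way round; the stack within 30 mm of its start (x of cassette_center in the frame of stack_top between -0.005 and 0.005 m and y of cassette_center in the frame of stack_top between -0.005 and 0.005 m and z of cassette_center in the frame of stack_top between 0.042 and 0.0472 m and angle between the x axis of cassette_center and the x axis of stack_top, either way round below 0.09 rad and angle between each of cassette_center, stack_top's own z axis and vertical below 0.08 rad and linear speed of cassette below 0.02 m/s and distance of stack_top from where it was at the start of the episode below 0.03 m and contact force between cassette and the fingers below 0.1 N); the robot touches nothing.
It fails at once if the cassette is dropped or topples (moves faster than 0.4 m/s with no finger on it) (linear speed of cassette above 0.4 m/s and contact force between cassette and the fingers below 0.1 N).
It fails at once if the cassette is forced against the loader, down or up (over 50 N) (contact force between cassette and loader above 50 N).
It fails at once if the cassette is rammed onto the stack (over 50 N) (contact force between cassette and stack_top above 50 N).
It fails at once if the mug, the meter or the mouse is moved by more than 20 mm (distance of any of mug, meter, mouse from where it was at the start of the episode above 0.02 m).
It also fails if it takes over 67 s, if anything falls off the work surface, if the arm or the gripper's body presses on something with over 40 N, if the wrist force passes 120 N, or if a joint passes its speed limit or range.

## Working session

There is one attempt and no reset: what is moved stays moved. The work goes in short steps, Python scripts to look and compute and a shell command to move; the robot and the scene stay as the last step left them, time stands still between calls to the robot, and variables do not carry over. Pictures are saved under pics/ and viewed, and the job is handed in when it is done.

```bash
ls; mkdir -p pics; python3 - <<'E'
from workcell import *
import cv2
print(read_state())
for n in ("scene","side","wrist"):
    im=get_image(n); cv2.imwrite(f"pics/{n}0.png",im[:,:,::-1])
    m=camera_model(n); print(n,m)
E
```

```text
pics
{'t': 0.0, 'qpos': array([-1.30509635e+00,  2.21230279e-01,  1.52763342e+00, -1.96533739e-05,
        1.39468310e+00, -1.26112554e-01]), 'qvel': array([-0.0023928 , -0.00046241, -0.00058966, -0.00210078, -0.00056837,
        0.00030425]), 'tau': array([ 7.21525903e-04, -4.96901751e+01, -3.89390910e+01, -3.14009094e-04,
        1.12017640e-02, -9.04961951e-06]), 'tcp_pos': array([ 0.23852528, -0.57718596,  0.30278472]), 'tool_rot': array([ 0.9171643 ,  1.37098637, -0.91507567]), 'ft_force': array([-1.04734425,  0.33981325, -0.09311596]), 'wrist_torque': array([0.01437186, 0.00044747, 0.04309675]), 'finger_gap': 0.08546564163237232}
scene {'intrinsics': array([[491.77665039,   0.        , 257.94447827],
       [  0.        , 491.77665039, 182.61843232],
       [  0.        ,   0.        ,   1.        ]]), 'position': array([1.45649191, 0.26025038, 0.75980609]), 'rotation': array([-1.40393564, -1.86135648,  1.02434798])}
side {'intrinsics': array([[474.23958506,   0.        , 253.17624309],
       [  0.        , 474.23958506, 195.00870708],
       [  0.        ,   0.        ,   1.        ]]), 'position': array([0.23225055, 1.2206122 , 0.77543721]), 'rotation': array([-0.3132724 ,  2.60570733, -1.55084098])}
wrist {'intrinsics': array([[292.03911726,   0.        , 256.89432332],
       [  0.        , 292.03911726, 191.92897474],
       [  0.        ,   0.        ,   1.        ]]), 'tool_from_camera': array([[ 1.13481132e-04, -2.85066960e-01,  9.58507598e-01,
        -7.18380457e-02],
       [-3.03440831e-04, -9.58507570e-01, -2.85066916e-01,
         7.30408867e-02],
       [ 9.99999948e-01, -2.58500626e-04, -1.95273480e-04,
        -1.92727630e-04],
       [ 0.00000000e+00,  0.00000000e+00,  0.00000000e+00,
         1.00000000e+00]])}
```

View pics/scene0.png

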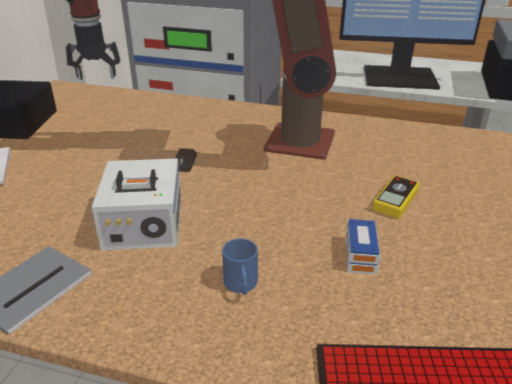

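View pics/side0.png

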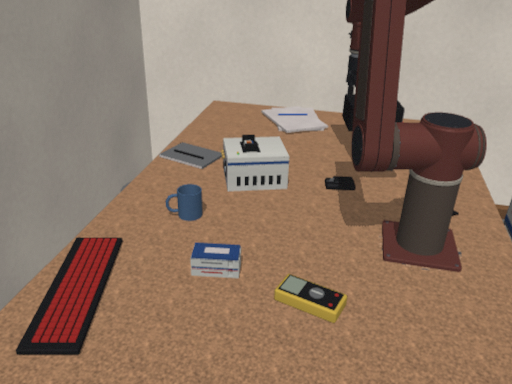

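View pics/wrist0.png

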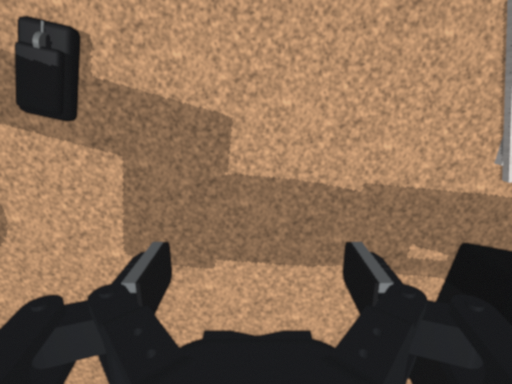

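The scene view shows the loader at about (140,200) with the port on its deck at (137,181). The stack is at (363,245), the mug at (240,265), the meter at (397,196) and the mouse at (186,160). The side view shows the same things. I'll zoom in on the loader and stack.

```bash
cat > h.py <<'E'
from workcell import *
import numpy as np, cv2
from scipy.spatial.transform import Rotation as R
def cam(n,st=None):
    m=camera_model(n); K=m["intrinsics"]
    if n!="wrist": return K,np.array(m["position"]),R.from_rotvec(m["rotation"]).as_matrix()
    st=st or read_state(); T=m["tool_from_camera"]; Rt=R.from_rotvec(st["tool_rot"]).as_matrix()
    return K,st["tcp_pos"]+Rt@T[:3,3],Rt@T[:3,:3]
def ray(c,px,z):
    K,p,Rm=c; out=[]
    for u,v in np.atleast_2d(px):
        d=Rm@np.linalg.solve(K,[u,v,1.]); out.append(p+d*(z-p[2])/d[2])
    return np.array(out)
def proj(c,P):
    K,p,Rm=c; q=(np.atleast_2d(P)-p)@Rm; q=q@K.T; return q[:,:2]/q[:,2:]
def tri(cs,pxs):
    A=np.zeros((3,3));b=np.zeros(3)
    for (K,p,Rm),(u,v) in zip(cs,pxs):
        d=Rm@np.linalg.solve(K,[u,v,1.]);d/=np.linalg.norm(d);M=np.eye(3)-np.outer(d,d);A+=M;b+=M@p
    return np.linalg.solve(A,b)
E
python3 - <<'E'
import cv2
def crop(n,x,y,w,h,s,o):
    im=cv2.imread(n)[y:y+h,x:x+w]; cv2.imwrite(o,cv2.resize(im,None,fx=s,fy=s,interpolation=cv2.INTER_CUBIC))
crop("pics/scene0.png",85,145,115,110,5,"pics/c1.png")
crop("pics/scene0.png",330,170,100,110,5,"pics/c2.png")
crop("pics/side0.png",210,125,90,70,6,"pics/c3.png")
crop("pics/side0.png",180,230,80,60,7,"pics/c4.png")
E
```

```text
(no output)
```

View pics/c1.png

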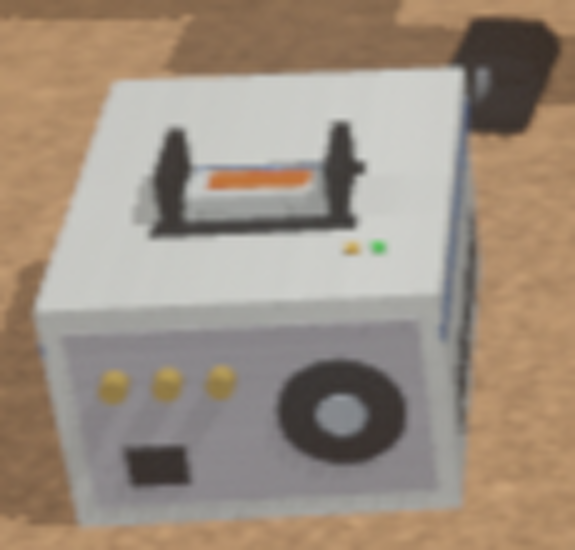

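View pics/c2.png

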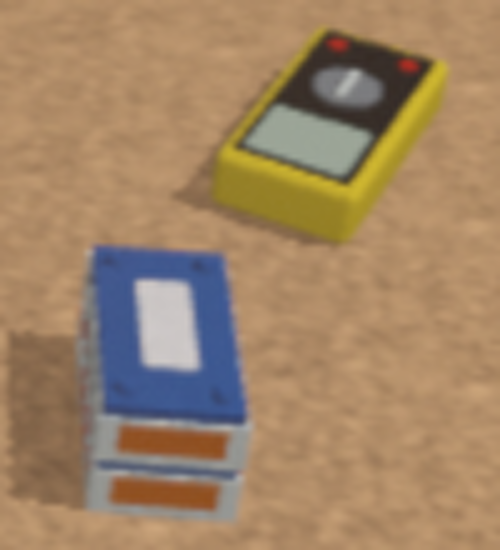

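View pics/c3.png

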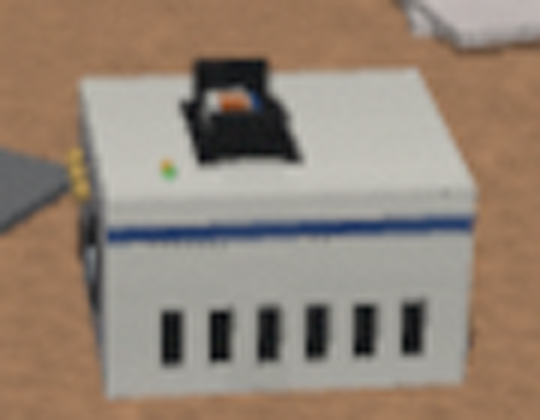

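View pics/c4.png

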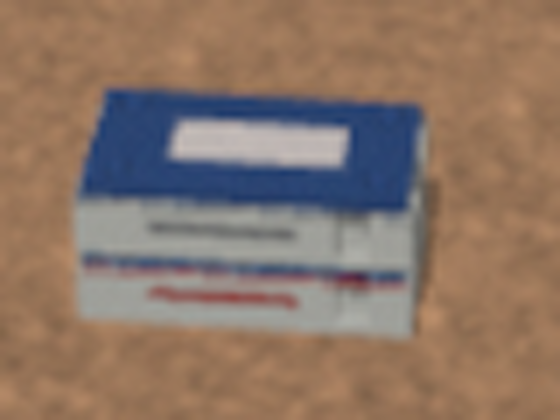

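Crops: the deck corners in c1 are at (115,82), (465,68), (442,300) and (37,308). The orange patch is at (260,180). The blue lid edge is on the robot side, so the panel facing the camera is the rear. Now I'll compute positions.

```bash
python3 - <<'E'
from h import *
np.set_printoptions(precision=4,suppress=True)
S=cam("scene");D=cam("side")
c1=lambda x,y:(x/5+85-.4,y/5+145-.4)
c2=lambda x,y:(x/5+330-.4,y/5+170-.4)
c3=lambda x,y:(x/6+210-.4,y/6+125-.4)
c4=lambda x,y:(x/7+180-.4,y/7+230-.4)
dk=ray(S,[c1(115,82),c1(465,68),c1(442,300),c1(37,308)],.125)
print("deck scene",dk,np.linalg.norm(np.roll(dk,-1,0)-dk,axis=1),dk.mean(0))
dk2=ray(D,[c3(82,80),c3(420,70),c3(475,190),c3(105,200)],.125)
print("deck side",dk2,np.linalg.norm(np.roll(dk2,-1,0)-dk2,axis=1),dk2.mean(0))
print("orange",ray(S,[c1(260,180)],.137),ray(D,[c3(234,102)],.137),tri([S,D],[c1(260,180),c3(234,102)]))
a=ray(S,[c2(95,248),c2(222,256),c2(245,415),c2(83,412)],.058)
print("lid scene",a,np.linalg.norm(np.roll(a,-1,0)-a,axis=1),a.mean(0))
b=ray(D,[c4(107,90),c4(422,105),c4(407,210),c4(80,196)],.058)
print("lid side",b,np.linalg.norm(np.roll(b,-1,0)-b,axis=1),b.mean(0))
# colour masks
for n,C in(("scene",S),("side",D)):
    im=get_image(n);h=cv2.cvtColor(im,cv2.COLOR_RGB2HSV)
    m=cv2.inRange(h,(18,160,90),(32,255,255));_,l,st,ce=cv2.connectedComponentsWithStats(m)
    i=1+st[1:,4].argmax();print(n,"meter",st[i],ray(C,[ce[i]],.02))
print("mug",ray(S,[(240,285)],0),ray(D,[(190,214)],0)); print("mouse",ray(S,[(187,160)],.02),ray(D,[(341,184)],.02))
print(R.from_rotvec(read_state()["tool_rot"]).as_matrix())
E
```

```text
deck scene [[ 0.492  -0.4164  0.125 ]
 [ 0.4274 -0.2479  0.125 ]
 [ 0.6279 -0.1712  0.125 ]
 [ 0.6843 -0.3432  0.125 ]] [0.1804 0.2147 0.181  0.2058] [ 0.5579 -0.2947  0.125 ]
deck side [[ 0.6843 -0.3396  0.125 ]
 [ 0.4885 -0.4146  0.125 ]
 [ 0.4265 -0.243   0.125 ]
 [ 0.6229 -0.1723  0.125 ]] [0.2097 0.1824 0.2087 0.1782] [ 0.5556 -0.2924  0.125 ]
orange [[ 0.5751 -0.288   0.137 ]] [[ 0.5806 -0.3028  0.137 ]] [ 0.5779 -0.2867  0.1414]
lid scene [[0.4799 0.213  0.058 ]
 [0.4694 0.2722 0.058 ]
 [0.5851 0.2912 0.058 ]
 [0.6028 0.2227 0.058 ]] [0.0601 0.1173 0.0707 0.1233] [0.5343 0.2497 0.058 ]
lid side [[0.5983 0.233  0.058 ]
 [0.4805 0.2119 0.058 ]
 [0.4694 0.2775 0.058 ]
 [0.5856 0.2995 0.058 ]] [0.1197 0.0665 0.1183 0.0677] [0.5335 0.2555 0.058 ]
scene meter [373 176  46  42 561] [[0.3212 0.3177 0.02  ]]
side meter [275 287  71  35 782] [[0.275  0.3572 0.02  ]]
mug [[0.7074 0.0108 0.    ]] [[0.6945 0.007  0.    ]]
mouse [[ 0.2595 -0.3     0.02  ]] [[ 0.2428 -0.2933  0.02  ]]
[[-0.0002  0.9242  0.3819]
 [ 0.0009  0.3819 -0.9242]
 [-1.      0.0001 -0.0009]]
```

Sizes check out: the deck measures 0.21 x 0.18 m and the lid 0.12 x 0.067 m. The loader is at about (0.557,-0.2935) with yaw about 20.8°, which puts the port at about (0.5755,-0.286). The stack is at about (0.534,0.253) with yaw about 10°. I'll move above the port with the jaws turned along loader x.

```bash
python3 -m crank '[[1,21,-7,-0.9],[1,42.3,-14,-1.541],[1,42.3,-14,-1.541],[1,42.3,-14,-1.541],[1,42.3,-14,-1.541],[1,42.3,-14,-1.541],[1,42.3,-14,-1.541],[1,42.3,-14,-1.541]]' 0; cat > go.py <<'E'
import sys
from h import *
# go.py x y z heading_z_deg : print rows delta
def todo(x,y,z,hd=None):
    s=read_state();M=R.from_rotvec(s["tool_rot"]).as_matrix()
    d=M.T@(np.array([x,y,z])-s["tcp_pos"])*100
    h=np.degrees(np.arctan2(M[1,2],M[0,2])); sp=0 if hd is None else -np.radians((hd-h+180)%360-180)
    print("t %.2f tcp %s head %.2f f %s gap %.4f"%(s["t"],s["tcp_pos"].round(4),h,s["ft_force"].round(1),s["finger_gap"]),"delta cm",d.round(2),"spin %.3f"%sp,"tilt",M[2,0].round(4),"q",s["qpos"].round(2))
if __name__=="__main__": todo(*map(float,sys.argv[1:]))
E
python3 go.py .5755 -.2864 .28 20.8
```

```text
t: 0.92
tcp_pos: [0.4923, -0.3584, 0.2962]
tool_rot: [0.136, 1.566, -0.136]
ft_force: [0.1, -1.1, -0.4]
finger_gap: 0.0004
t 0.92 tcp [ 0.4923 -0.3584  0.2962] head -9.91 f [ 0.1 -1.1 -0.4] gap 0.0004 delta cm [1.62 8.52 6.96] spin -0.536 tilt -1.0 q [-0.76  0.19  1.58  0.    1.37 -0.59]
```

```bash
python3 -m crank '[[1.5,8.5,7,-0.536],[1.5,8.5,7,-0.536],[1.5,8.5,7,-0.536],[1.5,8.5,7,-0.536],[1.5,8.5,7,-0.536],[1.5,8.5,7,-0.536]]' >/dev/null; python3 - <<'E'
from h import *
s=read_state(); im=get_image("wrist"); cv2.imwrite("pics/w1.png",im[:,:,::-1]); np.save("w1.npy",np.r_[s["tcp_pos"],s["tool_rot"]])
c=cam("wrist",s);o=np.array([.5755,-.2864]);a=np.radians(20.8);X=np.array([np.cos(a),np.sin(a)]);Y=np.array([-X[1],X[0]])
print(proj(c,[[*(o+X*sx*.015+Y*sy*.033),.137] for sx in(1,-1) for sy in (1,-1)]).round(1))
E
python3 go.py .5755 -.2864 .28 20.8
```

```text
[[277.1 158.9]
 [275.8 239.7]
 [236.9 159. ]
 [238.7 239.8]]
t 1.47 tcp [ 0.5752 -0.2885  0.2809] head 20.43 f [0.2 0.  0.1] gap 0.0001 delta cm [0.09 0.18 0.1 ] spin -0.006 tilt -1.0 q [-0.59  0.28  1.5  -0.    1.36 -0.94]
```

View pics/w1.png

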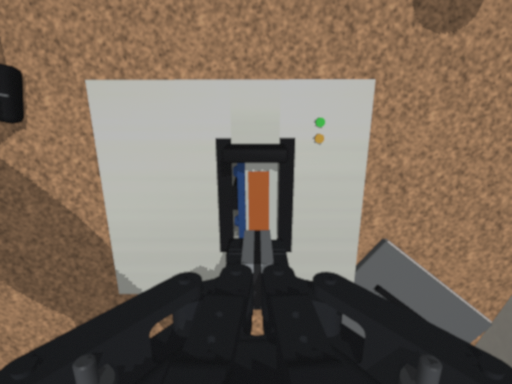

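The wrist view is centred on the port. The orange patch is at (259,200), the blue lid strip at x≈240, the right edge of the cassette at x≈277 and the far end at y≈163. That agrees with the prediction to within a few pixels. I'll zoom in to refine it.

```bash
python3 - <<'E'
from h import *
im=cv2.imread("pics/w1.png")[125:265,200:310]; cv2.imwrite("pics/w1c.png",cv2.resize(im,None,fx=4.2,fy=4.2,interpolation=cv2.INTER_CUBIC))
w=np.load("w1.npy");c=cam("wrist",dict(tcp_pos=w[:3],tool_rot=w[3:]))
im=cv2.imread("pics/w1.png");h=cv2.cvtColor(im,cv2.COLOR_BGR2HSV)
m=cv2.inRange(h,(3,120,120),(15,255,255));m[:165]=0;m[235:]=0;m[:,:240]=0;m[:,280:]=0
x,y,ww,hh=cv2.boundingRect(m);print("orange",x,y,ww,hh)
print("orange x-centre pts",ray(c,[(x+(ww-1)/2,y+hh/2)],.137))
for r in (180,200,215): print(r,[tuple(im[r,k].tolist()) for k in range(230,286,2)])
pl=ray(c,[(88,80.5),(374,80.5),(116,293),(357,293)],.125);print(pl.round(4),np.linalg.norm(pl[0]-pl[1]))
d=pl[1]-pl[0];print(np.degrees(np.arctan2(d[1],d[0])))
E
```

```text
orange 249 172 20 58
orange x-centre pts [[ 0.57648629 -0.28602636  0.137     ]]
180 [(29, 28, 27), (58, 61, 60), (49, 51, 51), (40, 27, 22), (99, 59, 36), (111, 66, 40), (111, 67, 40), (117, 91, 79), (158, 164, 165), (90, 116, 163), (47, 89, 160), (46, 88, 160), (45, 88, 159), (46, 88, 160), (47, 89, 160), (47, 89, 161), (46, 89, 160), (46, 88, 160), (46, 89, 161), (82, 107, 163), (163, 171, 171), (169, 176, 172), (169, 176, 172), (160, 167, 163), (83, 86, 84), (33, 31, 31), (29, 28, 27), (30, 27, 27)]
200 [(29, 27, 27), (28, 27, 26), (29, 27, 28), (31, 26, 25), (89, 53, 34), (111, 65, 40), (111, 65, 39), (109, 80, 66), (156, 158, 154), (121, 135, 166), (47, 88, 160), (46, 87, 160), (45, 87, 160), (46, 88, 160), (46, 87, 160), (46, 88, 160), (46, 88, 160), (45, 87, 159), (45, 88, 159), (87, 114, 162), (163, 171, 171), (169, 175, 172), (169, 175, 172), (144, 150, 148), (70, 72, 72), (30, 28, 28), (29, 28, 28), (28, 27, 27)]
215 [(30, 29, 28), (41, 41, 40), (76, 77, 75), (75, 64, 59), (95, 61, 43), (109, 64, 39), (109, 65, 40), (108, 73, 55), (150, 149, 145), (123, 136, 165), (47, 88, 159), (46, 87, 160), (45, 87, 159), (46, 87, 160), (46, 88, 160), (46, 87, 160), (46, 88, 160), (46, 87, 160), (46, 87, 160), (87, 114, 163), (163, 170, 171), (169, 175, 172), (169, 175, 172), (143, 148, 146), (63, 65, 63), (30, 28, 28), (29, 26, 26), (28, 26, 26)]
[[ 0.4287 -0.2469  0.125 ]
 [ 0.6241 -0.1734  0.125 ]
 [ 0.4881 -0.4172  0.125 ]
 [ 0.6925 -0.3404  0.125 ]] 0.208767955874644
20.60163102707587
```

View pics/w1c.png

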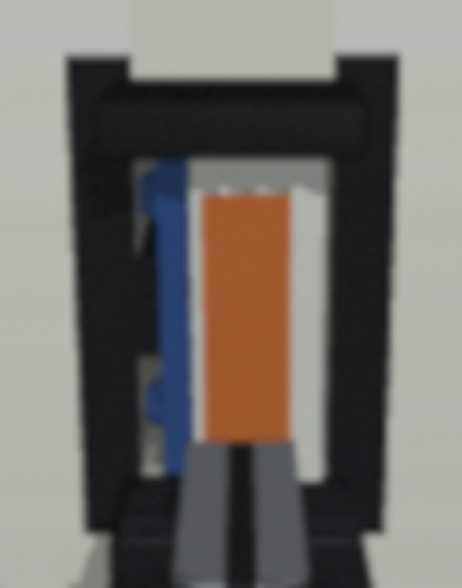

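The cassette's end is where predicted, within about 1 mm, centred near (0.576,-0.286). I'll descend to push with the fingers shut.

```bash
python3 go.py .5760 -.2863 .22 20.7;  python3 -m crank '[[3,0.2,0.1,0],[5.5,0.2,0.1,0],[5.5,0.2,0.1,0],[5.5,0.2,0.1,0]]'; python3 go.py .5760 -.2863 .21 20.7
```

```text
t 1.47 tcp [ 0.5752 -0.2885  0.2809] head 20.43 f [0.2 0.  0.1] gap 0.0001 delta cm [6.09 0.17 0.15] spin -0.005 tilt -1.0 q [-0.59  0.28  1.5  -0.    1.36 -0.94]
t: 1.8
tcp_pos: [0.5741, -0.2865, 0.2246]
tool_rot: [-0.277, 1.556, 0.281]
ft_force: [0.4, -0.8, 1.2]
finger_gap: -0.0003
t 1.80 tcp [ 0.5741 -0.2865  0.2246] head 20.35 f [ 0.4 -0.8  1.2] gap -0.0003 delta cm [ 1.46 -0.06  0.19] spin -0.006 tilt -1.0 q [-0.59  0.33  1.55 -0.    1.27 -0.94]
```

```bash
python3 -m crank '[[0.7,0,0.1,0],[1.2,0,0.1,0],[1.2,0,0.1,0],[1.2,0,0.1,0]]'; python3 -m crank '[[0.1,0,0,0],[0.2,0,0,0],[0.3,0,0,0],[0.3,0,0,0]]'
```

```text
t: 2.13
tcp_pos: [0.5764, -0.2865, 0.2148]
tool_rot: [-0.28, 1.552, 0.279]
ft_force: [0.7, -0.5, -0.1]
finger_gap: -0.0001
t: 2.47
tcp_pos: [0.5762, -0.2863, 0.2111]
tool_rot: [-0.28, 1.553, 0.28]
ft_force: [-0.4, -0.5, -0.4]
finger_gap: -0.0
```

```bash
python3 -m crank '[[0.1,0,0,0],[0.2,0,0,0],[0.2,0,0,0]]'; python3 -m crank '[[0.1,0,0,0],[0.2,0,0,0],[0.2,0,0,0]]'
```

```text
t: 2.72
tcp_pos: [0.5768, -0.2865, 0.2103]
tool_rot: [-0.281, 1.551, 0.279]
ft_force: [-0.5, 0.8, 5.3]
finger_gap: -0.0003
t: 2.97
tcp_pos: [0.5773, -0.2869, 0.2097]
tool_rot: [-0.282, 1.55, 0.278]
ft_force: [-1.2, 1.3, 10.4]
finger_gap: -0.0
```

```bash
python3 -m crank '[[0.1,0,0,0],[0.2,0,0,0],[0.3,0,0,0],[0.3,0,0,0]]'; python3 -m crank '[[0.1,0,0,0],[0.2,0,0,0],[0.2,0,0,0]]'
```

```text
t: 3.3
tcp_pos: [0.5775, -0.287, 0.2073]
tool_rot: [-0.282, 1.549, 0.278]
ft_force: [-1.2, 1.2, 11.2]
finger_gap: 0.0002
t: 3.55
tcp_pos: [0.5777, -0.2872, 0.2057]
tool_rot: [-0.283, 1.549, 0.277]
ft_force: [-0.9, 0.0, 15.8]
finger_gap: 0.0003
```

```bash
python3 -m crank '[[0.1,0,0,0],[0.2,0,0,0],[0.2,0,0,0]]'; 
```

```text
t: 3.8
tcp_pos: [0.5783, -0.2876, 0.2052]
tool_rot: [-0.284, 1.547, 0.276]
ft_force: [-1.6, 1.6, 18.0]
finger_gap: 0.0002
```

```bash
python3 -m crank '[[0.1,0,0,0],[0.2,0,0,0],[0.2,0,0,0]]'; 
```

```text
t: 4.05
tcp_pos: [0.5785, -0.2876, 0.2048]
tool_rot: [-0.284, 1.546, 0.276]
ft_force: [-4.3, 3.3, 25.1]
finger_gap: -0.0002
```

```bash
python3 -m crank '[[-0.7,0,0,0],[-1.5,0,0,0],[-3.5,0,0,0],[-6.5,0,0,0],[-9,0,0,0],[-9,0,0,0],[-9,0,0,0],[-9,0,0,0]]' 1 40; python3 - <<'E'
from h import *
s=read_state(); im=get_image("wrist"); cv2.imwrite("pics/w2.png",im[:,:,::-1]); np.save("w2.npy",np.r_[s["tcp_pos"],s["tool_rot"]])
im=get_image("side")[120:200,200:300]; cv2.imwrite("pics/s2.png",cv2.resize(im,None,fx=5,fy=5)[:,:,::-1])
E
```

```text
t: 4.72
tcp_pos: [0.5759, -0.2861, 0.2874]
tool_rot: [-0.28, 1.553, 0.281]
ft_force: [-0.1, 0.5, -0.8]
finger_gap: 0.0854
```

View pics/w2.png

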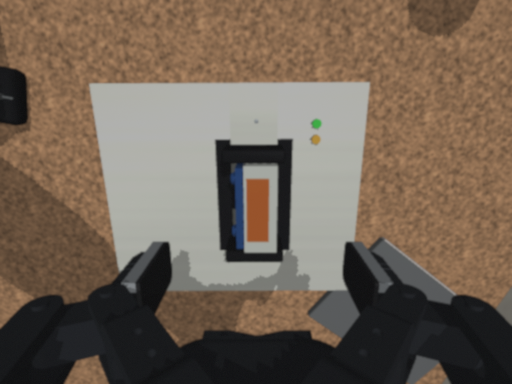

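View pics/s2.png

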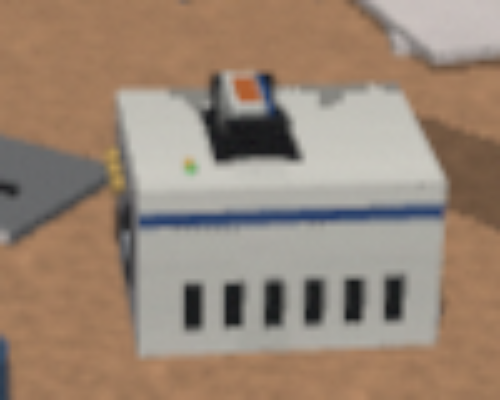

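The cassette has sprung up: the orange patch is at (257,210), larger, and the top shows above the cheeks in the side view. I'll check the centring along the jaws, then descend and grip.

```bash
python3 - <<'E'
from h import *
w=np.load("w2.npy");c=cam("wrist",dict(tcp_pos=w[:3],tool_rot=w[3:]))
im=cv2.imread("pics/w2.png");h=cv2.cvtColor(im,cv2.COLOR_BGR2HSV)
m=cv2.inRange(h,(3,120,120),(15,255,255));m[:165]=0;m[260:]=0;m[:,:235]=0;m[:,285:]=0
x,y,ww,hh=cv2.boundingRect(m);print("orange",x,y,ww,hh)
P=ray(c,[(x,y),(x+ww,y),(x,y+hh),(x+ww,y+hh)],.159); print(P.round(4),P.mean(0),np.linalg.norm(P[0]-P[1]),np.linalg.norm(P[0]-P[2]))
Q=ray(c,[(234.5,210),(277,210)],.159);print(Q,np.linalg.norm(Q[0]-Q[1]))
for r in(200,225):print([(k,int(im[r,k].sum())) for k in range(228,284,2)])
E
python3 go.py .5765 -.2863 .205 20.7
```

```text
orange 247 180 22 61
[[ 0.562  -0.2677  0.159 ]
 [ 0.5766 -0.2623  0.159 ]
 [ 0.5781 -0.3122  0.159 ]
 [ 0.5936 -0.3064  0.159 ]] [ 0.57759246 -0.28716306  0.159     ] 0.015554849953558953 0.0473564953604669
[[ 0.56114121 -0.2920813   0.159     ]
 [ 0.59017389 -0.28126216  0.159     ]] 0.03098306351820755
[(228, 77), (230, 78), (232, 66), (234, 91), (236, 185), (238, 206), (240, 203), (242, 256), (244, 450), (246, 405), (248, 281), (250, 277), (252, 278), (254, 278), (256, 278), (258, 278), (260, 279), (262, 278), (264, 278), (266, 279), (268, 368), (270, 485), (272, 492), (274, 492), (276, 462), (278, 186), (280, 76), (282, 78)]
[(228, 81), (230, 79), (232, 105), (234, 159), (236, 181), (238, 201), (240, 201), (242, 216), (244, 410), (246, 427), (248, 293), (250, 278), (252, 278), (254, 278), (256, 278), (258, 278), (260, 278), (262, 278), (264, 278), (266, 279), (268, 395), (270, 484), (272, 491), (274, 491), (276, 383), (278, 122), (280, 76), (282, 77)]
t 4.82 tcp [ 0.5755 -0.2858  0.2862] head 20.46 f [ 0.1 -0.1 -1.1] gap 0.0857 delta cm [ 8.12 -0.1   0.09] spin -0.004 tilt -1.0 q [-0.58  0.28  1.49  0.    1.37 -0.94]
```

```bash
python3 -m crank '[[3.5,0,0.1,0],[6.5,0,0.1,0],[7.7,0,0.1,0],[7.7,0,0.1,0],[7.7,0,0.1,0]]'; python3 go.py .576 -.2863 .205 20.7; python3 - <<'E'
from h import *
im=get_image("wrist"); cv2.imwrite("pics/w3.png",im[:,:,::-1])
E
```

```text
t: 5.23
tcp_pos: [0.5766, -0.2856, 0.21]
tool_rot: [-0.279, 1.555, 0.282]
ft_force: [-0.4, 0.0, -0.0]
finger_gap: 0.0854
t 5.23 tcp [ 0.5766 -0.2856  0.21  ] head 20.45 f [-0.4  0.  -0. ] gap 0.0854 delta cm [ 0.5  -0.04 -0.08] spin -0.004 tilt -1.0 q [-0.58  0.34  1.56 -0.    1.24 -0.94]
```

View pics/w3.png

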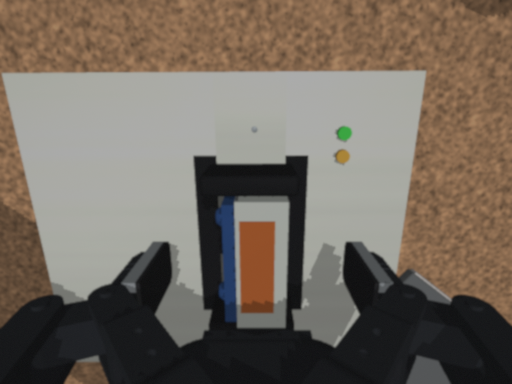

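The cassette's top lies between the open fingers, spanning x from 223 to 290 against finger centre 257. Closing now.

```bash
python3 -m crank '[[0.4,0,0,0],[0.4,0,0,0],[0.4,0,0,0],[0.4,0,0,0],[0.4,0,0,0],[0.4,0,0,0]]' 0 50; python3 go.py .576 -.2863 .4 20.7
```

```text
t: 5.78
tcp_pos: [0.5772, -0.2863, 0.2082]
tool_rot: [-0.281, 1.553, 0.279]
ft_force: [-1.7, -0.6, 4.8]
finger_gap: 0.0289
t 5.78 tcp [ 0.5772 -0.2863  0.2082] head 20.46 f [-1.7 -0.6  4.8] gap 0.0289 delta cm [-19.18   0.02  -0.11] spin -0.004 tilt -1.0 q [-0.58  0.34  1.56 -0.    1.24 -0.94]
```

```bash
python3 -m crank '[[-0.6,0,0,0],[-1.5,0,0,0],[-3,0,0,0],[-5,0,0,0],[-7.5,0,0,0],[-10,0,0,0],[-12.5,0,0,0],[-14.5,0,0,0]]'; python3 - <<'E'
from h import *
im=get_image("wrist"); cv2.imwrite("pics/w4.png",im[:,:,::-1])
E
python3 go.py .47 .02 .35 10
```

```text
t: 6.45
tcp_pos: [0.5774, -0.2858, 0.355]
tool_rot: [-0.281, 1.551, 0.279]
ft_force: [0.3, -0.7, -1.6]
finger_gap: 0.029
t 6.50 tcp [ 0.5785 -0.2865  0.3599] head 20.47 f [ 1.1 -0.6  2.5] gap 0.0294 delta cm [ 0.77 32.51  0.55] spin 0.183 tilt -1.0 q [-0.58  0.23  1.41  0.    1.49 -0.94]
```

View pics/w4.png

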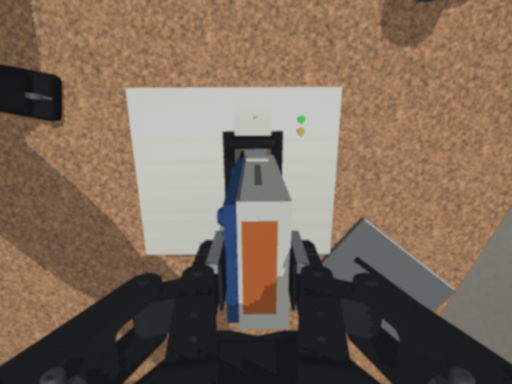

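The cassette is held clear of the port. I'll carry it to free desk near (0.47,0.02).

```bash
python3 -m crank '[[0,2,0,0],[0,5.5,0,0],[0,9.5,0,0],[0,13.5,0.2,0.05],[0,17.5,0.5,0.1],[0,21.5,0.5,0.15],[0,25,0.5,0.183],[0,28,0.5,0.183]]'; python3 go.py .47 .02 .23 10;
```

```text
t: 7.17
tcp_pos: [0.4826, -0.0195, 0.3516]
tool_rot: [-0.135, 1.567, 0.137]
ft_force: [-0.0, 0.7, -1.8]
finger_gap: 0.0291
t 7.17 tcp [ 0.4826 -0.0195  0.3516] head 9.91 f [-0.   0.7 -1.8] gap 0.0291 delta cm [12.17  4.1  -0.55] spin -0.002 tilt -1.0 q [-0.2  -0.15  1.82  0.    1.48 -0.38]
```

```bash
python3 -m crank '[[2,2,0,0],[5,4,-0.2,0],[8.5,4,-0.4,0],[12,4,-0.4,0],[14.5,4,-0.4,0],[16,4,-0.4,0],[16.5,4,-0.4,0],[16.5,4,-0.4,0]]'; python3 go.py .47 .02 .173 10; python3 - <<'E'
from h import *
im=get_image("side"); cv2.imwrite("pics/s5.png",im[:,:,::-1])
im=get_image("scene"); cv2.imwrite("pics/f5.png",im[:,:,::-1])
E
```

```text
t: 7.83
tcp_pos: [0.4719, 0.0171, 0.1854]
tool_rot: [-0.136, 1.57, 0.137]
ft_force: [-0.0, -0.1, -1.2]
finger_gap: 0.0292
t 7.83 tcp [0.4719 0.0171 0.1854] head 9.97 f [-0.  -0.1 -1.2] gap 0.0292 delta cm [ 1.24  0.32 -0.13] spin -0.001 tilt -1.0 q [-0.13 -0.02  2.02  0.    1.14 -0.31]
```

View pics/s5.png

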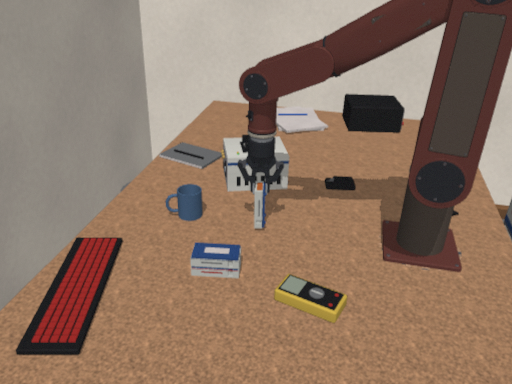

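View pics/f5.png

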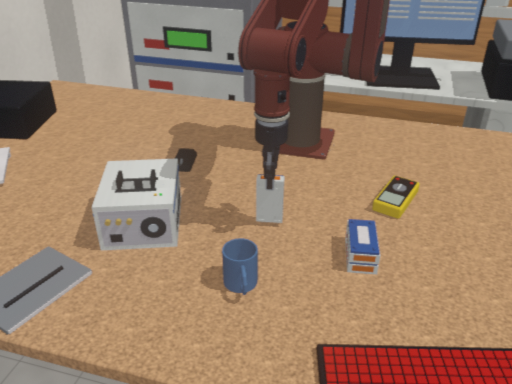

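The cassette hangs upright over free desk, with its bottom at about (259,228) in side and (270,222) in scene. I'll lower it gently to contact.

```bash
python3 -m crank '[[0.3,0,0,0],[0.6,0,0,0],[0.9,0,0,0],[0.9,0,0,0]]';python3 -m crank '[[0.15,0,0,0],[0.3,0,0,0],[0.3,0,0,0]]'
```

```text
t: 8.27
tcp_pos: [0.473, 0.0168, 0.178]
tool_rot: [-0.137, 1.567, 0.137]
ft_force: [-1.0, -0.0, -1.6]
finger_gap: 0.029
t: 8.52
tcp_pos: [0.473, 0.0169, 0.1749]
tool_rot: [-0.136, 1.567, 0.137]
ft_force: [-1.1, -0.2, -2.4]
finger_gap: 0.0291
```

```bash
python3 -m crank '[[0.1,0,0,0],[0.2,0,0,0],[0.2,0,0,0]]';python3 -m crank '[[0.1,0,0,0],[0.2,0,0,0],[0.2,0,0,0]]'
```

```text
t: 8.77
tcp_pos: [0.473, 0.0169, 0.1729]
tool_rot: [-0.137, 1.567, 0.137]
ft_force: [-0.2, 0.6, -2.4]
finger_gap: 0.0289
t: 9.02
tcp_pos: [0.4735, 0.0166, 0.1727]
tool_rot: [-0.137, 1.566, 0.136]
ft_force: [-4.8, -0.7, 10.0]
finger_gap: 0.0292
```

Contact at TCP z≈0.1728. I'll ease off, release, rise and look.

```bash
python3 -m crank '[[-0.1,0,0,0],[-0.2,0,0,0],[-0.2,0,0,0],[-0.2,0,0,0],[-0.2,0,0,0]]' 1 ;python3 -m crank '[[-1,0,0,0],[-3,0,0,0],[-6,0,0,0],[-9.5,0,0,0],[-12,0,0,0],[-12,0,0,0],[-12,0,0,0]]'; python3 - <<'E'
from h import *
s=read_state(); im=get_image("wrist"); cv2.imwrite("pics/w6.png",im[:,:,::-1]); np.save("w6.npy",np.r_[s["tcp_pos"],s["tool_rot"]])
E
```

```text
t: 9.43
tcp_pos: [0.4731, 0.0169, 0.1731]
tool_rot: [-0.137, 1.566, 0.137]
ft_force: [-0.7, 0.3, 0.4]
finger_gap: 0.0851
t: 10.02
tcp_pos: [0.4742, 0.0167, 0.2958]
tool_rot: [-0.137, 1.562, 0.136]
ft_force: [0.4, 0.0, -0.6]
finger_gap: 0.0856
```

View pics/w6.png

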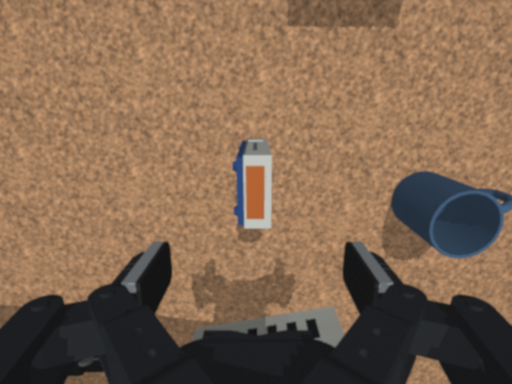

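The cassette stands on the desk with the orange end at (255,193), lid left (robot side) and right edge at x=271. I'll measure its top.

```bash
python3 - <<'E'
from h import *
w=np.load("w6.npy");c=cam("wrist",dict(tcp_pos=w[:3],tool_rot=w[3:]))
im=cv2.imread("pics/w6.png");h=cv2.cvtColor(im,cv2.COLOR_BGR2HSV)
m=cv2.inRange(h,(3,170,100),(13,255,255));m[:160]=0;m[225:]=0;m[:,:240]=0;m[:,272:]=0
x,y,ww,hh=cv2.boundingRect(m);print("orange",x,y,ww,hh)
P=ray(c,[(x,y),(x+ww,y),(x,y+hh),(x+ww,y+hh)],.124); C=P.mean(0);print(C,np.linalg.norm(P[0]-P[1]),np.linalg.norm(P[0]-P[2]))
d=P[0]-P[2]; print("y-axis heading",np.degrees(np.arctan2(d[1],d[0])))
E
python3 go.py .473 .0169 .25 100
```

```text
orange 247 168 16 50
[0.47399896 0.01527721 0.124     ] 0.01359554157704768 0.04556088211613802
y-axis heading 99.40067823461942
t 10.07 tcp [0.4733 0.0169 0.294 ] head 9.97 f [-0.2 -0.3 -0.1] gap 0.0854 delta cm [ 4.4   0.01 -0.03] spin -1.571 tilt -1.0 q [-0.13 -0.14  1.92  0.    1.36 -0.31]
```

It stands at about (0.4735,0.0163) with its y axis at about 100°. I'll turn the jaws across its width.

```bash
python3 -m crank '[[0,0,0,-1],[0,0,0,-1.571],[0,0,0,-1.571],[0,0,0,-1.571],[0,0,0,-1.571],[0,0,0,-1.571],[0,0,0,-1.571],[2,0,0,-1.571]]' >/dev/null; python3 go.py .4735 .0163 .22 99.8
```

```text
t 10.73 tcp [0.4743 0.0167 0.275 ] head 67.62 f [ 1.3 -0.3 -0. ] gap 0.0853 delta cm [ 5.5   0.08 -0.07] spin -0.562 tilt -1.0 q [-0.13 -0.13  1.94  0.    1.32 -1.31]
```

```bash
python3 -m crank '[[1,0,0,-0.555],[2,0,0,-0.555],[3.5,0,0,-0.555],[5,0,0,-0.555],[5,0,0,-0.555],[5,0,0,-0.555],[5,0,0,-0.555]]' >/dev/null; python3 go.py .4735 .0163 .1785 99.8;  python3 - <<'E'
from h import *
s=read_state(); im=get_image("wrist"); cv2.imwrite("pics/w7.png",im[:,:,::-1]); np.save("w7.npy",np.r_[s["tcp_pos"],s["tool_rot"]])
E
```

```text
t 11.32 tcp [0.4724 0.0169 0.2219] head 98.94 f [-0.5  0.1  0.6] gap 0.0857 delta cm [ 4.34 -0.11 -0.08] spin -0.015 tilt -1.0 q [-0.13 -0.07  1.99  0.    1.22 -1.86]
```

View pics/w7.png

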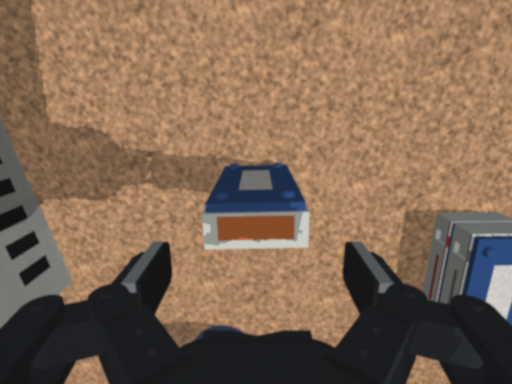

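The end face spans (203..308, 208..248), with the lid towards the top of the image and the jaws on either side. I'll check the offset along tool y.

```bash
python3 - <<'E'
from h import *
w=np.load("w7.npy");c=cam("wrist",dict(tcp_pos=w[:3],tool_rot=w[3:]));M=R.from_rotvec(w[3:]).as_matrix()
for px in [(203,248),(308,247),(256,216),(256,241),(217,216),(295,240)]:
    print(px,((ray(c,[px],.124)[0]-w[:3])@M*1000).round(1))
E
```

```text
(203, 248) [ 97.9 -15.9 -34.4]
(308, 247) [ 97.9 -15.3  33.1]
(256, 216) [97.9  6.1 -0.3]
(256, 241) [ 97.9 -11.   -0.3]
(217, 216) [ 97.9   6.1 -24.5]
(295, 240) [ 97.9 -10.3  24.6]
```

```bash
python3 -m crank '[[2,-0.15,0,0],[3.8,-0.15,0,0],[4.2,-0.15,0,0],[4.2,-0.15,0,0],[4.2,-0.15,0,0]]' 1 >/dev/null; python3 -m crank '[[0,0,0,0],[0,0,0,0],[0,0,0,0],[0,0,0,0]]' 0 30; python3 go.py .4735 .0163 .1785 99.8;  python3 - <<'E'
from h import *
s=read_state(); im=get_image("wrist"); cv2.imwrite("pics/w8.png",im[:,:,::-1])
im=get_image("side")[100:300,150:350]; cv2.imwrite("pics/s8.png",cv2.resize(im,None,fx=3,fy=3)[:,:,::-1])
E
```

```text
t: 12.12
tcp_pos: [0.4756, 0.0169, 0.1826]
tool_rot: [-1.326, 1.129, 1.322]
ft_force: [0.6, 0.5, 6.3]
finger_gap: 0.0648
t 12.12 tcp [0.4756 0.0169 0.1826] head 99.06 f [0.6 0.5 6.3] gap 0.0648 delta cm [ 0.41  0.21 -0.02] spin -0.013 tilt -1.0 q [-0.13 -0.01  2.02 -0.    1.13 -1.86]
```

View pics/w8.png

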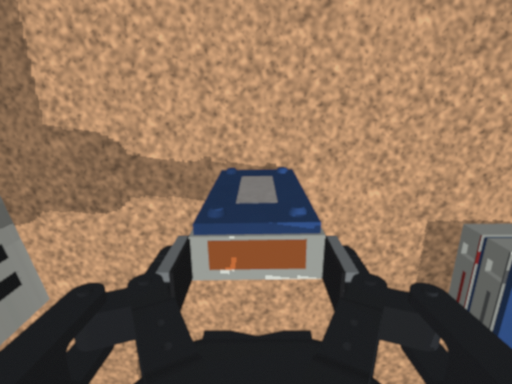

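View pics/s8.png

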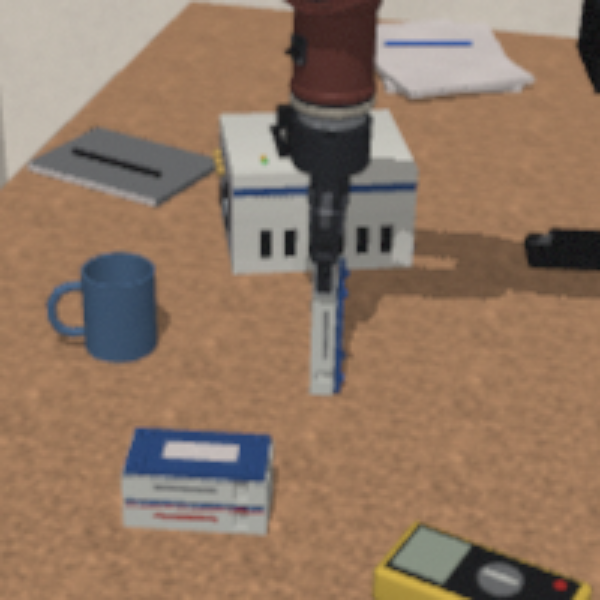

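```bash
python3 - <<'E'
from h import *
K,p,Rm=cam("side")
n=np.array([np.cos(np.radians(99.5)),np.sin(np.radians(99.5)),0]); o=np.array([.4745,.0165,0])+n*.033
for u,v in [(325,290),(335,263),(322,394),(312,262),(310,290)]:
    d=Rm@np.linalg.solve(K,[u/3+150-.33,v/3+100-.33,1]); t=((o-p)@n)/(d@n); print((u,v),(p+d*t).round(4))
E
```

```text
(325, 290) [0.4689 0.049  0.1191]
(335, 263) [0.4604 0.0476 0.1488]
(322, 394) [0.4684 0.0489 0.0006]
(312, 262) [0.482  0.0512 0.1486]
(310, 290) [0.4831 0.0514 0.1182]
```

```bash
python3 - <<'E'
from h import *
im=get_image("side")[165:240,230:290]; cv2.imwrite("pics/s9.png",cv2.resize(im,None,fx=8,fy=8,interpolation=cv2.INTER_CUBIC)[:,:,::-1])
c=cam("side")
n=np.array([np.cos(np.radians(99.5)),np.sin(np.radians(99.5)),0]);X=np.array([np.cos(np.radians(9.5)),np.sin(np.radians(9.5)),0])
o=np.array([.4745,.0165,0])
for a,b,z in[(-1,1,.124),(1,1,.124),(-1,1,0),(1,1,0),(-1,-1,.124),(1,-1,.124)]:
    print(a,b,z,((proj(c,[o+X*.015*a+n*.033*b+[0,0,z]])[0]-[230,165]+.5)*8).round())
E
```

```text
-1 1 0.124 [270. 245.]
1 1 0.124 [186. 241.]
-1 1 0 [258. 535.]
1 1 0 [178. 531.]
-1 -1 0.124 [277. 160.]
1 -1 0.124 [197. 157.]
```

View pics/s9.png

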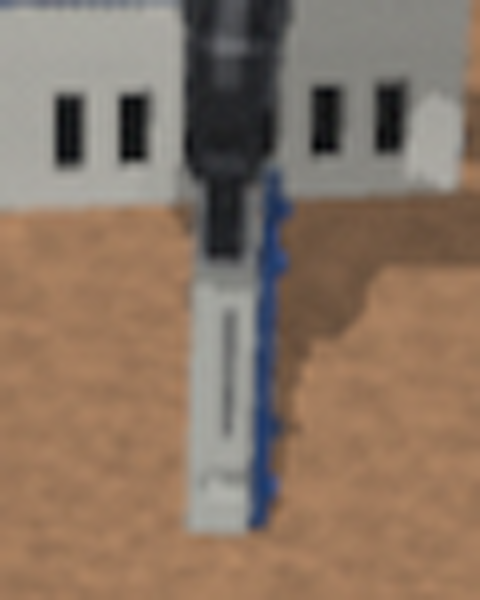

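The overlap is only about 5 mm: the fingertip is at z≈0.119 and the cassette top at 0.124. I'll open, go 7 mm lower and regrip.

```bash
python3 -m crank '[[0,0,0,0],[0,0,0,0],[0.3,0,0,0],[0.7,0,0,0],[0.7,0,0,0]]' 1 >/dev/null; python3 -m crank '[[0,0,0,0],[0,0,0,0],[0,0,0,0],[0,0,0,0],[0,0,0,0]]' 0 30; python3 - <<'E'
from h import *
im=get_image("side")[165:240,230:290]; cv2.imwrite("pics/s10.png",cv2.resize(im,None,fx=8,fy=8,interpolation=cv2.INTER_CUBIC)[:,:,::-1])
E
```

```text
t: 13.1
tcp_pos: [0.4746, 0.0171, 0.1741]
tool_rot: [-1.325, 1.13, 1.325]
ft_force: [-0.6, -0.2, -1.6]
finger_gap: 0.0648
```

View pics/s10.png

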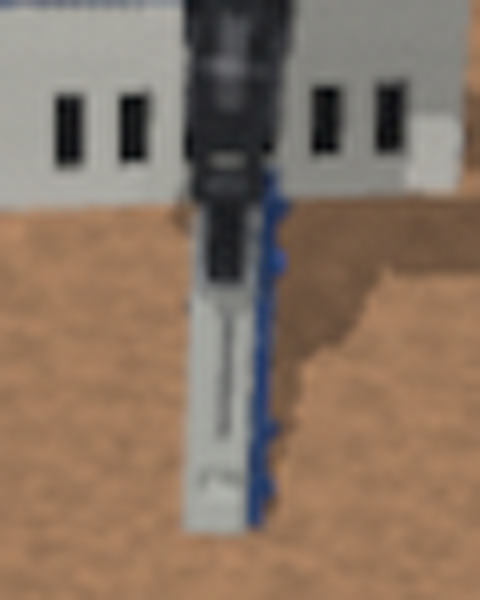

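The overlap is now about 14–16 mm, good for a pivoting grip. I'll lift slightly and move back from the mug for tilt room.

```bash
python3 -m crank '[[-0.7,0,0,0],[-1.5,0.7,0,0],[-1.5,2.5,0,0],[-1.5,5,0,0],[-1.5,6.5,0,0],[-1.5,7,0,0],[-1.5,7,0,0],[-1.5,7,0,0]]' ; python3 -m crank '[[0.4,0,0,0],[0.8,0,0,0],[1.1,0,0,0],[1.3,0,0,0],[1.3,0,0,0]]'; python3 - <<'E'
from h import *
im=get_image("side")[150:250,220:320]; cv2.imwrite("pics/s11.png",cv2.resize(im,None,fx=6,fy=6,interpolation=cv2.INTER_CUBIC)[:,:,::-1])
E
```

```text
t: 13.82
tcp_pos: [0.4062, 0.006, 0.1898]
tool_rot: [-1.326, 1.129, 1.323]
ft_force: [-0.3, -0.4, -3.2]
finger_gap: 0.0652
t: 14.23
tcp_pos: [0.4052, 0.0062, 0.1752]
tool_rot: [-1.324, 1.131, 1.326]
ft_force: [0.3, -0.4, -2.3]
finger_gap: 0.0655
```

View pics/s11.png

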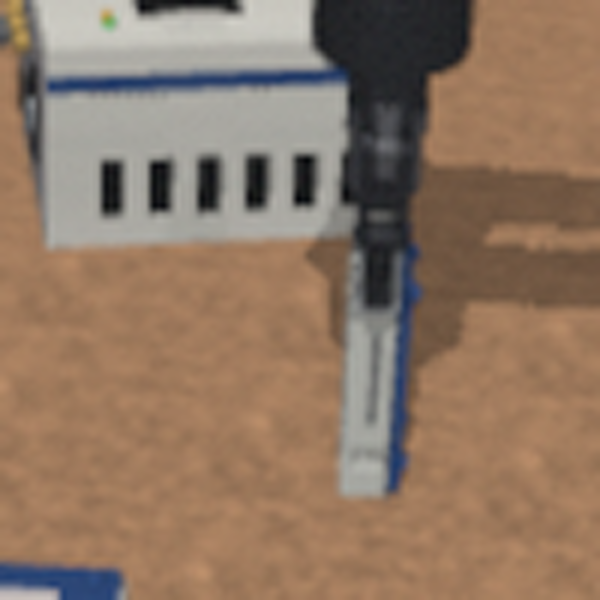

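Held, about 1 mm off the desk. I'll begin the tilt, pressing lightly and moving away from the robot.

```bash
python3 -m crank '[[0.3,0,0,0],[0.4,-0.5,0,0],[0.4,-1,0,0],[0.3,-1.5,0,0],[0.3,-2,0,0],[0.3,-2.6,0,0],[0.4,-3.2,0,0],[0.5,-3.8,0,0]]' ; python3 - <<'E'
from h import *
im=get_image("side")[150:250,200:300]; cv2.imwrite("pics/s12.png",cv2.resize(im,None,fx=6,fy=6,interpolation=cv2.INTER_CUBIC)[:,:,::-1])
E
```

```text
t: 14.95
tcp_pos: [0.4441, 0.0121, 0.172]
tool_rot: [-1.326, 1.13, 1.324]
ft_force: [-2.2, -0.6, 7.4]
finger_gap: 0.0653
```

View pics/s12.png

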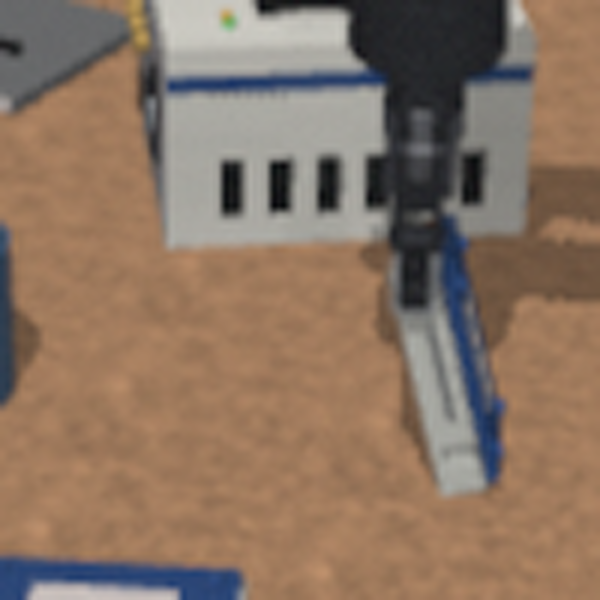

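It pivots as intended, now about 18°. Continuing the arc.

```bash
python3 -m crank '[[0.3,-1,0,0],[0.6,-2,0,0],[1.05,-2.9,0,0],[1.55,-3.8,0,0],[2.15,-4.7,0,0],[2.8,-5.5,0,0],[3.5,-6.2,0,0],[4.3,-6.9,0,0]]' ; python3 - <<'E'
from h import *
im=get_image("side")[150:250,200:300]; cv2.imwrite("pics/s13.png",cv2.resize(im,None,fx=6,fy=6,interpolation=cv2.INTER_CUBIC)[:,:,::-1])
E
```

```text
t: 15.67
tcp_pos: [0.5152, 0.0231, 0.1305]
tool_rot: [-1.329, 1.124, 1.318]
ft_force: [5.0, 0.9, 8.7]
finger_gap: 0.0652
```

View pics/s13.png

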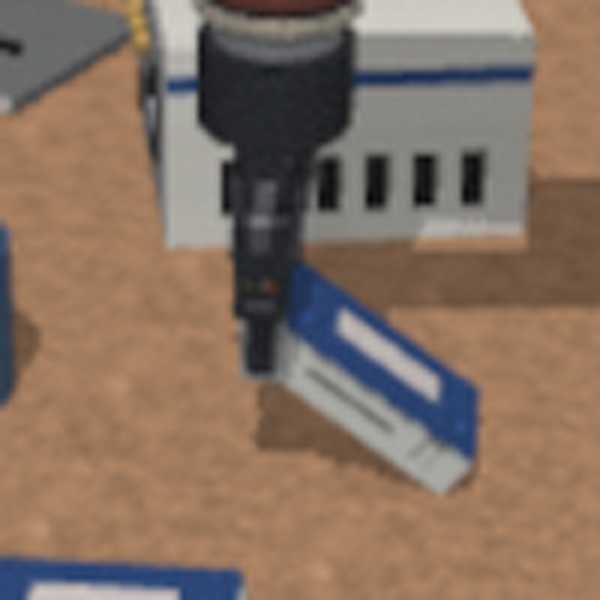

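```bash
python3 -m crank '[[0.6,-0.4,0,0],[1.2,-0.8,0,0],[1.8,-1.15,0,0],[2.4,-1.4,0,0],[3,-1.6,0,0],[3.5,-1.8,0,0],[3.5,-1.8,0,0]]' ; python3 - <<'E'
from h import *
im=get_image("side")[150:250,200:300]; cv2.imwrite("pics/s14.png",cv2.resize(im,None,fx=6,fy=6,interpolation=cv2.INTER_CUBIC)[:,:,::-1])
E
```

```text
t: 16.3
tcp_pos: [0.5303, 0.0258, 0.0932]
tool_rot: [-1.326, 1.129, 1.323]
ft_force: [2.9, 0.4, 5.4]
finger_gap: 0.0652
```

View pics/s14.png

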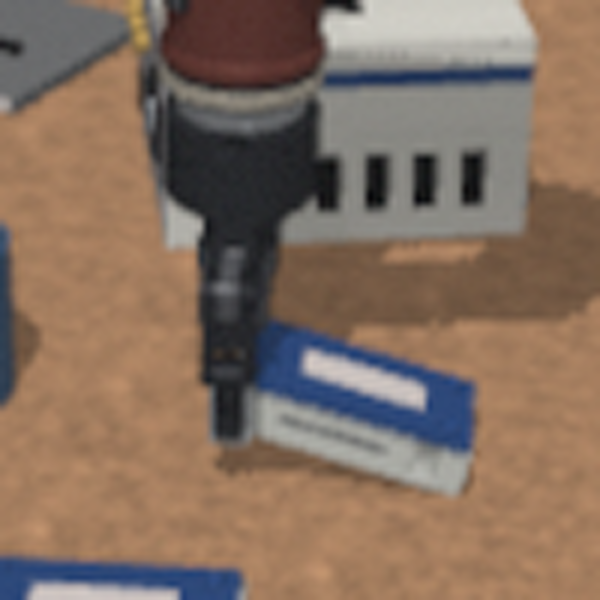

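```bash
python3 -m crank '[[0.4,-0.1,0,0],[0.8,-0.15,0,0],[1.2,-0.2,0,0],[1.5,-0.25,0,0],[1.5,-0.25,0,0]]'; python3 - <<'E'
from h import *
im=get_image("side")[150:250,200:300]; cv2.imwrite("pics/s15.png",cv2.resize(im,None,fx=6,fy=6,interpolation=cv2.INTER_CUBIC)[:,:,::-1])
E
```

```text
t: 16.77
tcp_pos: [0.5308, 0.0262, 0.0772]
tool_rot: [-1.324, 1.131, 1.326]
ft_force: [2.9, -0.4, 2.4]
finger_gap: 0.0651
```

View pics/s15.png

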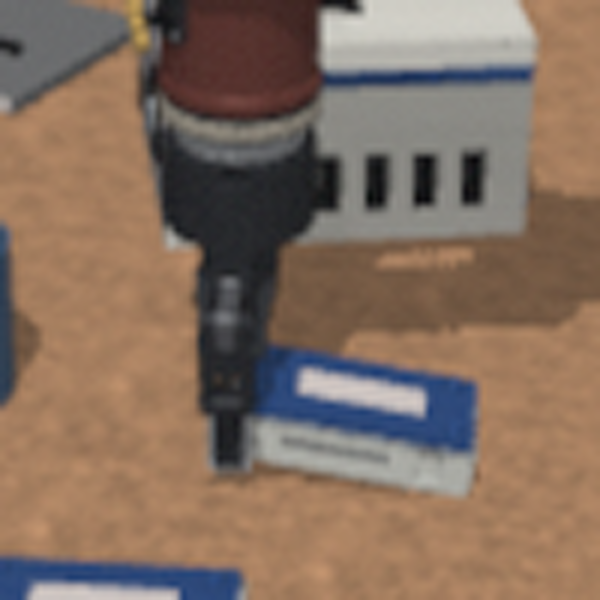

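The remaining tilt is about 5°, and the fingertips are about 7 mm above the desk. I'll lower another 5 mm, then release.

```bash
python3 -m crank '[[0.25,0,0,0],[0.5,0,0,0],[0.5,0,0,0],[0.5,0,0,0]]' - 20; python3 - <<'E'
from h import *
im=get_image("side")[150:250,200:300]; cv2.imwrite("pics/s16.png",cv2.resize(im,None,fx=6,fy=6,interpolation=cv2.INTER_CUBIC)[:,:,::-1])
E
```

```text
t: 17.15
tcp_pos: [0.5312, 0.0262, 0.073]
tool_rot: [-1.324, 1.13, 1.325]
ft_force: [1.0, 0.9, 3.6]
finger_gap: 0.0652
```

View pics/s16.png

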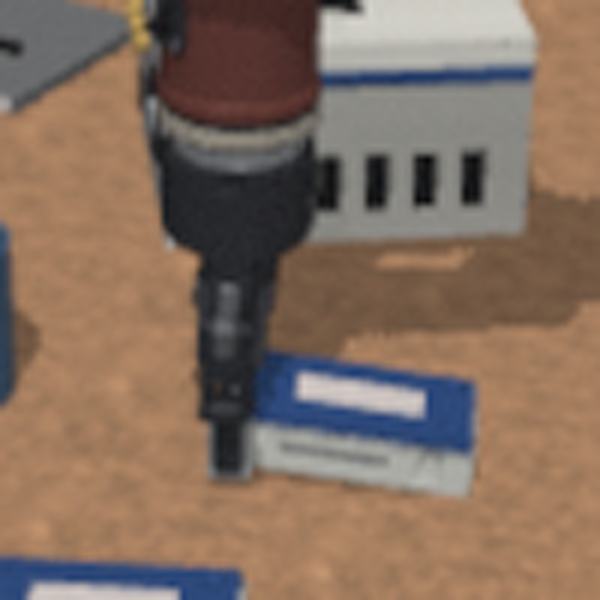

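```bash
python3 -m crank '[[0.1,0,0,0],[0.2,0,0,0],[0.2,0,0,0]]'; python3 -m crank '[[0,0,0,0],[0,0,0,0],[0,0,0,0],[0,0,0,0]]' 0.85; python3 - <<'E'
from h import *
im=get_image("side")[150:250,200:300]; cv2.imwrite("pics/s17.png",cv2.resize(im,None,fx=6,fy=6,interpolation=cv2.INTER_CUBIC)[:,:,::-1])
E
```

```text
t: 17.45
tcp_pos: [0.5314, 0.0262, 0.0711]
tool_rot: [-1.325, 1.13, 1.325]
ft_force: [3.1, 0.2, 2.6]
finger_gap: 0.0655
t: 17.78
tcp_pos: [0.5307, 0.0262, 0.0706]
tool_rot: [-1.324, 1.131, 1.326]
ft_force: [0.1, 0.5, 0.6]
finger_gap: 0.0726
```

View pics/s17.png

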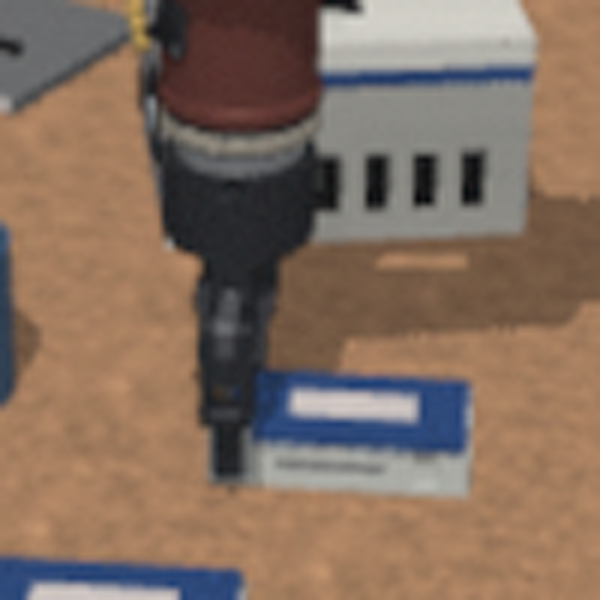

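The cassette lies flat with its lid up. I'll open fully, rise, then fly over the stack for an unobstructed measurement.

```bash
python3 -m crank '[[-0.5,0,0,0],[-2,0,0,0],[-5,0,0,0],[-9,0,0,0],[-13,1,0,0],[-17,3,0,0],[-18,5,0,0],[-18,5,0,0]]' 1 >/dev/null; python3 -m crank '[[0,0,0,0],[0,0,0,0]]'; python3 - <<'E'
from h import *
s=read_state(); im=get_image("wrist"); cv2.imwrite("pics/w20.png",im[:,:,::-1]); np.save("w20.npy",np.r_[s["tcp_pos"],s["tool_rot"]])
E
python3 go.py .50 .25 .25 100
```

```text
t: 18.67
tcp_pos: [0.4819, 0.0183, 0.2506]
tool_rot: [-1.324, 1.13, 1.325]
ft_force: [-0.7, -0.1, -0.4]
finger_gap: 0.0852
t 18.72 tcp [0.4818 0.0184 0.25  ] head 99.06 f [ 0.7 -0.7 -0.1] gap 0.0851 delta cm [ 0.   -5.44 22.59] spin -0.016 tilt -1.0 q [-0.13 -0.08  1.95  0.    1.28 -1.85]
```

View pics/w20.png

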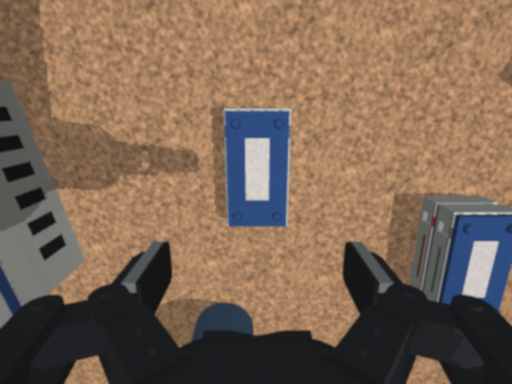

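The wrist view shows the cassette's blue lid at (224–291, 108–227), with all four lugs visible and the stack at right (480,260). I'll measure the cassette from the lid mask.

```bash
cat > lid.py <<'E'
from h import *
def lid(f,z,x0,x1,y0,y1):
    w=np.load(f+".npy");c=cam("wrist",dict(tcp_pos=w[:3],tool_rot=w[3:]));M=R.from_rotvec(w[3:]).as_matrix()
    im=cv2.imread("pics/"+f+".png");h=cv2.cvtColor(im,cv2.COLOR_BGR2HSV)
    m=cv2.inRange(h,(105,140,60),(125,255,255));k=np.zeros_like(m);k[y0:y1,x0:x1]=m[y0:y1,x0:x1]
    k=cv2.morphologyEx(k,cv2.MORPH_OPEN,np.ones((3,3)))
    ct=max(cv2.findContours(k,0,cv2.CHAIN_APPROX_NONE)[0],key=cv2.contourArea)
    P=ray(c,ct[:,0,:].astype(float),z)
    loc=((P-w[:3])@M*1000)
    r=cv2.minAreaRect(loc[:,1:].astype(np.float32))  # tool y,z in mm
    b=cv2.boxPoints(r)
    e=P[:,:2]*1000; r2=cv2.minAreaRect(e.astype(np.float32)); b2=cv2.boxPoints(r2)
    L=max([(np.linalg.norm(b2[i]-b2[i-1]),i) for i in range(4)]);d=b2[L[1]]-b2[L[1]-1]
    print("tool yz mm centre",np.round(r[0],1),"size",np.round(r[1],1),"world",np.round(r2[0],1),"yaw",round(float(np.degrees(np.arctan2(d[1],d[0])))%180,2),"px",cv2.boundingRect(ct))
E
python3 -c "
from lid import *
lid('w20',.030,200,310,95,240)"; python3 go.py .5338 .2545 .28 100
```

```text
tool yz mm centre [7.3 0. ] size [116.8  60.2] world [474.6  17.2] yaw 9.04 px (226, 112, 62, 113)
t 18.72 tcp [0.4818 0.0184 0.25  ] head 99.06 f [ 0.7 -0.7 -0.1] gap 0.0851 delta cm [-3.   -8.85 22.5 ] spin -0.016 tilt -1.0 q [-0.13 -0.08  1.95  0.    1.28 -1.85]
```

```bash
python3 -m crank '[[-3,-1,2.5,0],[-3,-3,6,0],[-3,-5,10,0],[-3,-7,14,-0.016],[-3,-9,18,-0.016],[-3,-9.6,21.5,-0.016],[-3,-9.6,22.5,-0.016],[-3,-9.6,22.5,-0.016]]' >/dev/null; python3 -m crank '[[0,0,0,0],[0,0,0,0]]'; python3 - <<'E'
from h import *
s=read_state(); im=get_image("wrist"); cv2.imwrite("pics/w21.png",im[:,:,::-1]); np.save("w21.npy",np.r_[s["tcp_pos"],s["tool_rot"]])
from lid import lid
lid('w21',.060,200,310,95,240)
E
```

```text
t: 19.55
tcp_pos: [0.5412, 0.2546, 0.2798]
tool_rot: [-1.336, 1.124, 1.337]
ft_force: [-0.7, 0.9, -0.3]
finger_gap: 0.0853
tool yz mm centre [5.4 1.6] size [117.1  60. ] world [535.1 254.9] yaw 9.69 px (228, 114, 62, 113)
```

View pics/w21.png

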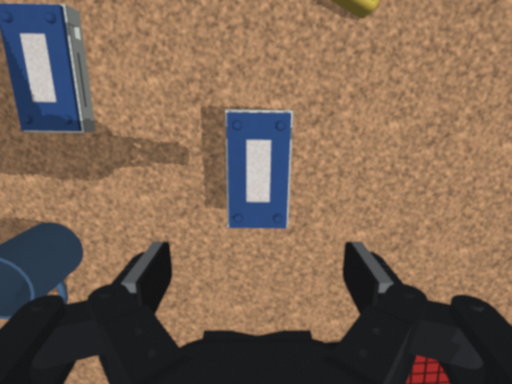

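Stack lid centre is (535.1,254.9), yaw 9.7°; cassette is (474.6,17.2), yaw 9.0°. Both came from the same viewpoint, so bias cancels. Back to the cassette for the mid-length grip.

```bash
python3 go.py .4746 .0172 .14 99.04; python3 -m crank '[[0,1,-2.5,0],[0,3,-6,0],[2,5,-10,0],[4,7,-14,0],[7,9,-18,0],[10,10,-21.5,0],[13,10.51,-22.5,0],[14,10.51,-22.5,0]]'>/dev/null;  python3 go.py .4746 .0172 .076 99.04;
```

```text
t 19.60 tcp [0.5414 0.2542 0.2802] head 99.91 f [0.5 0.1 0.1] gap 0.0852 delta cm [ 14.05  10.63 -22.19] spin 0.015 tilt -1.0 q [ 0.31  0.18  1.62 -0.    1.34 -1.44]
t 20.27 tcp [0.4753 0.0118 0.1398] head 99.73 f [-0.2  0.4 -0.8] gap 0.0855 delta cm [ 6.38 -0.02  0.55] spin 0.012 tilt -1.0 q [-0.14  0.05  2.04 -0.    1.04 -1.88]
```

```bash
python3 -m crank '[[1,0,0.2,0.012],[2,0,0.4,0.012],[2,0,0.4,0.012],[2,0,0.4,0.012]]'>/dev/null;  python3 go.py .4746 .0172 .076 99.04; python3 - <<'E'
from h import *
s=read_state(); im=get_image("wrist"); cv2.imwrite("pics/w22.png",im[:,:,::-1]); np.save("w22.npy",np.r_[s["tcp_pos"],s["tool_rot"]])
from lid import lid
lid('w22',.030,180,330,60,300)
E
```

```text
t 20.60 tcp [0.4767 0.0201 0.1218] head 99.33 f [0.5 0.4 0.8] gap 0.0854 delta cm [ 4.58  0.26 -0.25] spin 0.005 tilt -1.0 q [-0.12  0.09  2.05  0.    1.   -1.86]
tool yz mm centre [ 5.9 -2.2] size [111.7  61.5] world [471.4  16.9] yaw 9.3 px (197, 125, 112, 175)
```

View pics/w22.png

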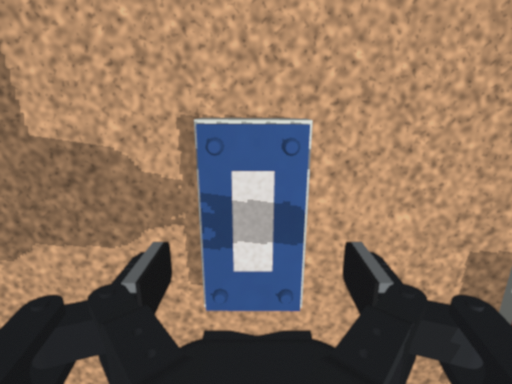

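The cassette is well centred: lid (195–312, 120–310). The mask was cropped at row 300, so its length there isn't valid. I'll correct and descend.

```bash
python3 -m crank '[[1.5,0.25,-0.25,0],[3,0.25,-0.25,0],[4.2,0.25,-0.25,0],[4.5,0.25,-0.25,0],[4.5,0.25,-0.25,0],[4.5,0.25,-0.25,0]]';  python3 go.py .4746 .0172 .076 99.04
```

```text
t: 21.15
tcp_pos: [0.4751, 0.0172, 0.0773]
tool_rot: [-1.329, 1.127, 1.327]
ft_force: [-0.2, 0.3, 1.1]
finger_gap: 0.0849
t 21.15 tcp [0.4751 0.0172 0.0773] head 99.35 f [-0.2  0.3  1.1] gap 0.0849 delta cm [0.13 0.05 0.01] spin 0.005 tilt -1.0 q [-0.13  0.17  2.07 -0.    0.91 -1.86]
```

```bash
python3 -m crank '[[0.1,0,0,0],[0.1,0,0,0],[0.1,0,0,0],[0.1,0,0,0],[0.1,0,0,0]]' 0 50;  python3 go.py .4746 .0172 .076 99.04; python3 - <<'E'
from h import *
im=get_image("side")[150:250,200:300]; cv2.imwrite("pics/s23.png",cv2.resize(im,None,fx=6,fy=6,interpolation=cv2.INTER_CUBIC)[:,:,::-1])
E
```

```text
t: 21.57
tcp_pos: [0.4751, 0.0169, 0.0765]
tool_rot: [-1.329, 1.127, 1.326]
ft_force: [-1.0, 0.5, 5.1]
finger_gap: 0.0646
t 21.57 tcp [0.4751 0.0169 0.0765] head 99.30 f [-1.   0.5  5.1] gap 0.0646 delta cm [0.05 0.05 0.04] spin 0.004 tilt -1.0 q [-0.13  0.17  2.07  0.    0.9  -1.86]
```

View pics/s23.png

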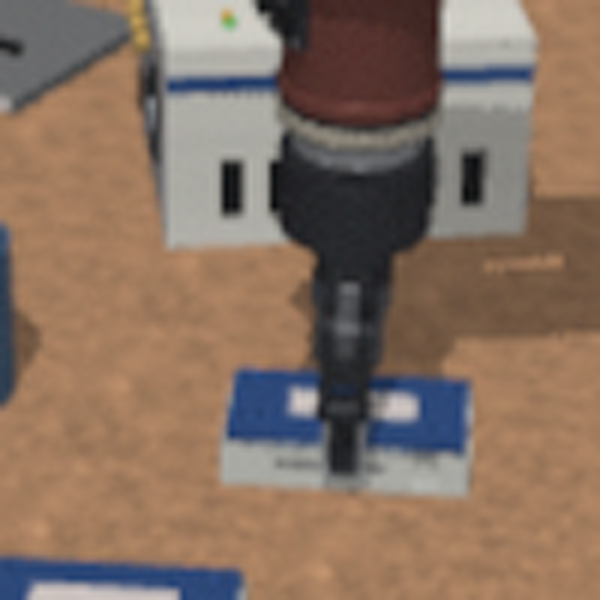

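Mid-length grip, with the tips a few mm above the base. I'll lift and carry it over the stack.

```bash
python3 -m crank '[[-0.7,0,0,0],[-2,0,0,0],[-4,0,0,0],[-6.5,0,1,0],[-9,-1.5,4,0],[-11,-3,7.5,0],[-11.5,-4.5,11,0],[-11.5,-6,14,-0.007]]' ; python3 go.py .5356 .2546 .185 99.69; python3 - <<'E'
from h import *
im=get_image("side"); cv2.imwrite("pics/s24.png",im[:,:,::-1])
E
```

```text
t: 22.28
tcp_pos: [0.5122, 0.167, 0.1937]
tool_rot: [-1.334, 1.12, 1.329]
ft_force: [0.2, 0.5, -2.0]
finger_gap: 0.0646
t 22.28 tcp [0.5122 0.167  0.1937] head 99.67 f [ 0.2  0.5 -2. ] gap 0.0646 delta cm [ 0.9  -3.77  8.25] spin -0.000 tilt -1.0 q [ 0.17  0.12  1.86  0.    1.16 -1.57]
```

View pics/s24.png

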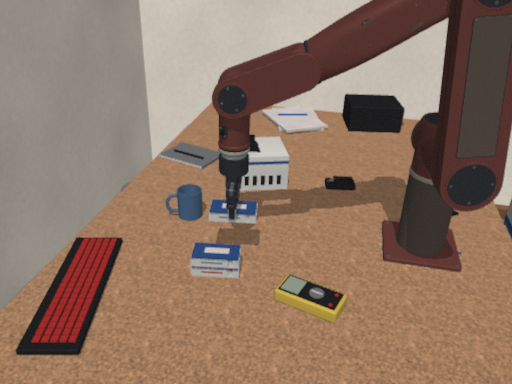

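The cassette is held level at (233,211) and the stack is undisturbed at (216,260). Continuing to above the stack.

```bash
python3 -m crank '[[0,-1.2,2.5,0],[0,-2.4,5,0],[0.3,-3.2,7,0],[0.6,-3.6,7.7,0],[0.9,-3.6,7.8,0],[0.9,-3.6,7.8,0],[0.9,-3.6,7.8,0]]' >/dev/null; python3 go.py .5356 .2546 .16 99.69; python3 - <<'E'
from h import *
s=read_state();im=get_image("wrist"); cv2.imwrite("pics/w25.png",im[:,:,::-1]);np.save("w25.npy",np.r_[s["tcp_pos"],s["tool_rot"]])
im=get_image("side")[200:290,160:270]; cv2.imwrite("pics/s25.png",cv2.resize(im,None,fx=6,fy=6,interpolation=cv2.INTER_CUBIC)[:,:,::-1])
im=get_image("scene")[190:280,320:420]; cv2.imwrite("pics/f25.png",cv2.resize(im,None,fx=6,fy=6,interpolation=cv2.INTER_CUBIC)[:,:,::-1])
E
```

```text
t 22.92 tcp [0.5324 0.2465 0.1805] head 99.67 f [ 0.5 -0.1 -1.6] gap 0.0649 delta cm [ 2.05 -0.45  0.75] spin -0.000 tilt -1.0 q [ 0.3   0.25  1.74 -0.    1.16 -1.44]
```

View pics/w25.png

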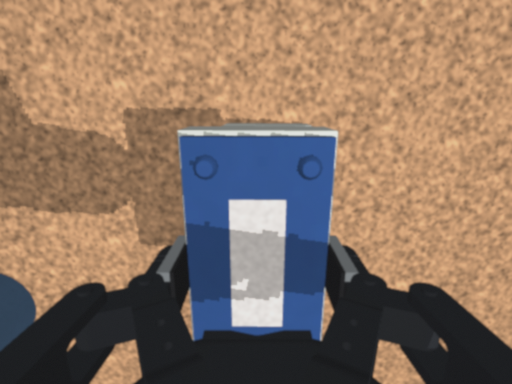

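View pics/s25.png

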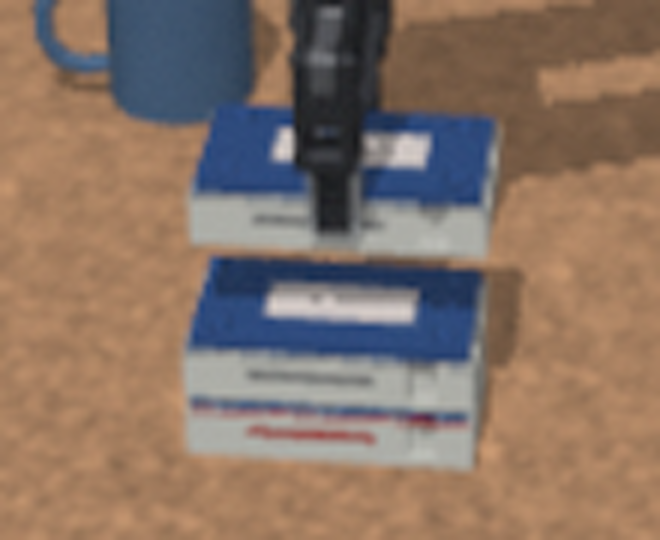

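View pics/f25.png

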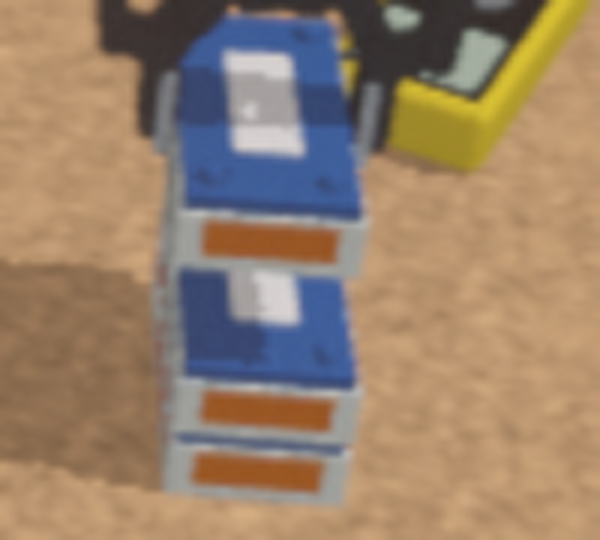

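The cassette is level above the stack with the same orientation; the views align up to a small remaining offset. I'll check the held cassette's offset in the tool from the far edge and side edges.

```bash
python3 - <<'E'
from h import *
T=camera_model("wrist")["tool_from_camera"];K=camera_model("wrist")["intrinsics"]
def tp(px,x):
    d=T[:3,:3]@np.linalg.solve(K,[*px,1.]);p=T[:3,3];return ((p+d*(x-p[0])/d[0])*1000).round(1)
for px in [(181,136),(336,136),(195,330),(320,330),(257,199),(257,327),(205,167),(311,167)]: print(px,tp(px,.0465))
# same for w22-type check: stack lugs vs own
E
```

```text
(181, 136) [ 46.5  60.4 -30.1]
(336, 136) [46.5 60.4 31.9]
(195, 330) [ 46.5 -33.9 -30.2]
(320, 330) [ 46.5 -33.9  31.3]
(257, 199) [46.5 33.9  0.3]
(257, 327) [ 46.5 -32.1   0.3]
(205, 167) [ 46.5  47.8 -21.1]
(311, 167) [46.5 47.7 22.6]
```

The held cassette is centred in the tool within 1 mm, so the target TCP is about (0.5355,0.2544). Correcting and descending to just above the lugs.

```bash
python3 -m crank '[[0.5,-0.25,0.4,0],[1,-0.42,0.7,0],[1.5,-0.42,0.72,0],[1.5,-0.42,0.72,0],[1.5,-0.42,0.72,0],[1.5,-0.42,0.72,0]]' >/dev/null; python3 go.py .5355 .2544 .145 99.69
```

```text
t 23.57 tcp [0.5359 0.2554 0.1659] head 99.70 f [ 1.2 -0.4 -2.4] gap 0.0649 delta cm [ 2.09  0.05 -0.09] spin 0.000 tilt -1.0 q [ 0.31  0.28  1.73 -0.    1.13 -1.43]
```

```bash
python3 -m crank '[[0.5,0.05,-0.1,0],[1,0.05,-0.1,0],[1.5,0.05,-0.1,0],[1.8,0.05,-0.1,0],[1.8,0.05,-0.1,0],[1.8,0.05,-0.1,0]]' >/dev/null; python3 go.py .5355 .2544 .1365 99.69; python3 - <<'E'
from h import *
im=get_image("side")[200:290,160:270]; cv2.imwrite("pics/s26.png",cv2.resize(im,None,fx=6,fy=6,interpolation=cv2.INTER_CUBIC)[:,:,::-1])
im=get_image("scene")[200:290,320:420]; cv2.imwrite("pics/f26.png",cv2.resize(im,None,fx=6,fy=6,interpolation=cv2.INTER_CUBIC)[:,:,::-1])
E
```

```text
t 24.07 tcp [0.5354 0.2543 0.1477] head 99.69 f [-0.2  0.6 -1.7] gap 0.0646 delta cm [ 1.12 -0.01  0.01] spin 0.000 tilt -1.0 q [ 0.31  0.3   1.74  0.    1.1  -1.43]
```

View pics/s26.png

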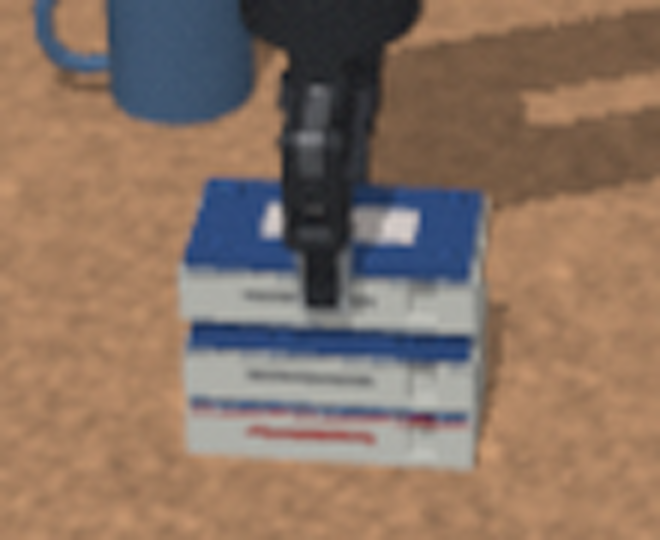

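View pics/f26.png

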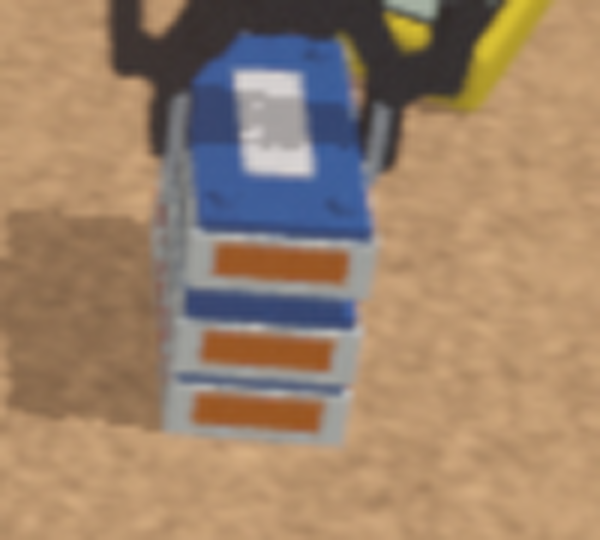

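Edges line up within about 1 mm in both views. Lowering slowly onto the lugs.

```bash
python3 -m crank '[[0.2,0,0,0],[0.4,0,0,0],[0.6,0,0,0],[0.6,0,0,0],[0.6,0,0,0]]'; python3 -m crank '[[0.1,0,0,0],[0.2,0,0,0],[0.2,0,0,0]]';python3 -m crank '[[0.1,0,0,0],[0.2,0,0,0],[0.2,0,0,0]]'
```

```text
t: 24.58
tcp_pos: [0.5355, 0.2543, 0.1419]
tool_rot: [-1.333, 1.125, 1.333]
ft_force: [-0.6, -0.2, -2.9]
finger_gap: 0.0646
t: 24.83
tcp_pos: [0.5356, 0.2543, 0.14]
tool_rot: [-1.333, 1.125, 1.333]
ft_force: [-0.1, 0.1, -2.3]
finger_gap: 0.0646
t: 25.08
tcp_pos: [0.5355, 0.2543, 0.1379]
tool_rot: [-1.333, 1.125, 1.333]
ft_force: [-1.0, -0.3, -1.5]
finger_gap: 0.0649
```

```bash
python3 -m crank '[[0.1,0,0,0],[0.1,0,0,0],[0.1,0,0,0]]';python3 -m crank '[[0.1,0,0,0],[0.1,0,0,0],[0.1,0,0,0]]'
```

```text
t: 25.33
tcp_pos: [0.5357, 0.2544, 0.1371]
tool_rot: [-1.333, 1.124, 1.333]
ft_force: [0.1, 0.2, -1.8]
finger_gap: 0.0644
t: 25.58
tcp_pos: [0.5358, 0.2544, 0.1366]
tool_rot: [-1.333, 1.124, 1.332]
ft_force: [-1.7, 0.5, 1.0]
finger_gap: 0.0644
```

Contact came at TCP z≈0.1367, the seated height, with no lug contact at 0.1405. I'll take one more 1 mm of light press, then release.

```bash
python3 -m crank '[[0.1,0,0,0],[0.1,0,0,0]]';python3 -m crank '[[-0.1,0,0,0],[-0.1,0,0,0],[-0.1,0,0,0],[-0.1,0,0,0]]' 1; python3 - <<'E'
from h import *
im=get_image("side")[200:290,160:270]; cv2.imwrite("pics/s27.png",cv2.resize(im,None,fx=6,fy=6,interpolation=cv2.INTER_CUBIC)[:,:,::-1])
im=get_image("scene")[200:290,320:420]; cv2.imwrite("pics/f27.png",cv2.resize(im,None,fx=6,fy=6,interpolation=cv2.INTER_CUBIC)[:,:,::-1])
E
```

```text
t: 25.75
tcp_pos: [0.5359, 0.2545, 0.1366]
tool_rot: [-1.333, 1.124, 1.333]
ft_force: [-3.9, -1.7, 8.9]
finger_gap: 0.0646
t: 26.08
tcp_pos: [0.5357, 0.2544, 0.1361]
tool_rot: [-1.333, 1.124, 1.333]
ft_force: [-0.3, 1.3, 0.8]
finger_gap: 0.0856
```

View pics/s27.png

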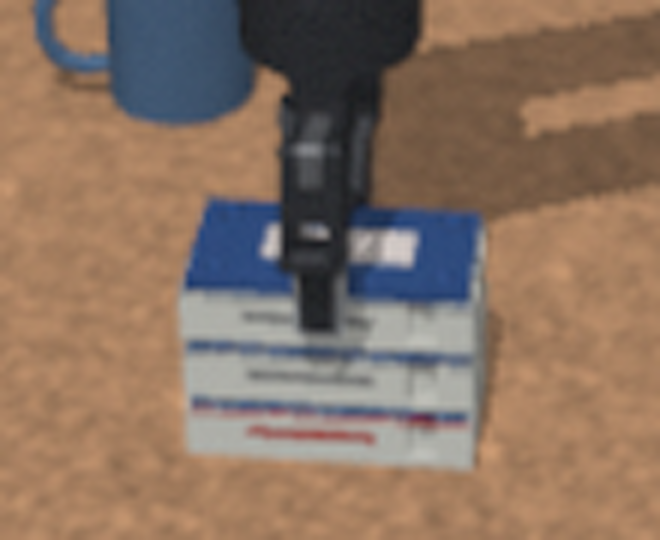

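View pics/f27.png

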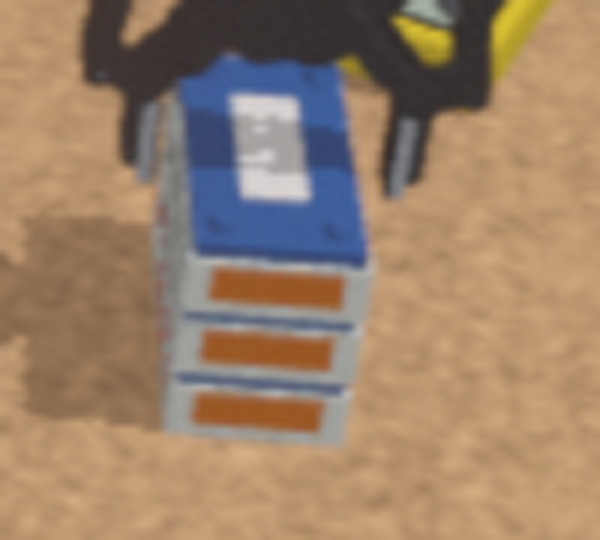

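The cassette is seated: the joint between the top two boxes, a thin blue line, matches the locked lower one. I'll rise and check from above.

```bash
python3 -m crank '[[-1,0,0,0],[-3,0,0,0],[-6.5,0,0,0],[-10.5,0,0,0],[-14,0.3,0,0],[-17,0.8,0,0],[-17.5,0.8,0,0],[-17.5,0.8,0,0]]'; python3 -m crank '[[0,-0.8,0,0],[0,-0.8,0,0]]'; python3 - <<'E'
from h import *
s=read_state();im=get_image("wrist"); cv2.imwrite("pics/w28.png",im[:,:,::-1]);np.save("w28.npy",np.r_[s["tcp_pos"],s["tool_rot"]])
im=get_image("side"); cv2.imwrite("pics/s28.png",im[:,:,::-1]); im=get_image("scene"); cv2.imwrite("pics/f28.png",im[:,:,::-1])
from lid import lid
lid('w28',.090,180,330,60,330); print(s["ft_force"],s["tcp_pos"])
C=cam("side")
for n in ("scene","side"):
    im=get_image(n);C=cam(n);h=cv2.cvtColor(im,cv2.COLOR_RGB2HSV)
    m=cv2.inRange(h,(18,160,90),(32,255,255));_,l,st,ce=cv2.connectedComponentsWithStats(m);i=1+st[1:,4].argmax();print(n,"meter",st[i])
E
```

```text
t: 26.85
tcp_pos: [0.529, 0.2535, 0.3155]
tool_rot: [-1.335, 1.118, 1.328]
ft_force: [-0.7, 0.2, 0.1]
finger_gap: 0.0853
t: 27.02
tcp_pos: [0.536, 0.2542, 0.3093]
tool_rot: [-1.332, 1.126, 1.334]
ft_force: [-0.3, 0.4, -0.4]
finger_gap: 0.0854
tool yz mm centre [-0.2  0.6] size [116.9  59.9] world [535.7 254.6] yaw 9.67 px (227, 120, 62, 112)
[-0.30563815  0.4228331  -0.40379361] [0.53596984 0.25416566 0.30933664]
scene meter [373 176  46  42 547]
side meter [275 287  71  35 788]
```

View pics/w28.png

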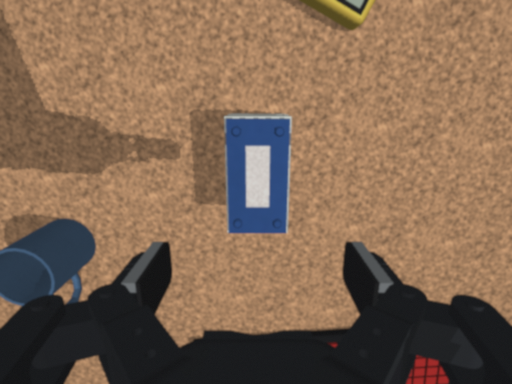

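View pics/s28.png

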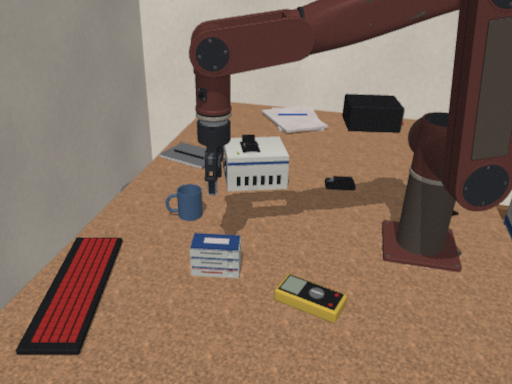

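View pics/f28.png

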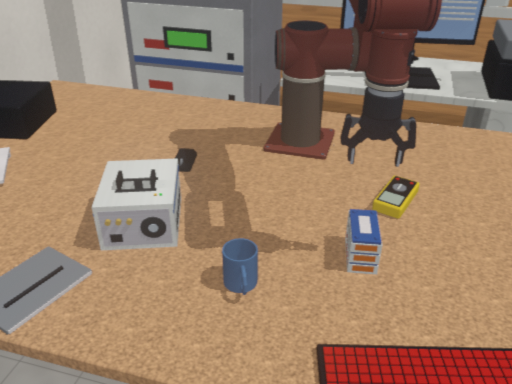

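The lid, measured at 90 mm height, has its centre at (535.7,254.6) and yaw 9.67°. The stack before was at (535.1,254.9) and 9.69°, so it is square within about 1 mm. The bystanders haven't moved and the robot is clear, so I'm handing in.

```bash
python3 -m crank '[[0,0,0,0],[0,0,0,0],[0,0,0,0]]'; python3 -c "
from workcell import *
print(hand_in())"
```

```text
t: 27.52
tcp_pos: [0.5356, 0.2544, 0.311]
tool_rot: [-1.333, 1.125, 1.333]
ft_force: [-0.2, -0.2, -0.3]
finger_gap: 0.0853
the job is handed in; nothing more can be done
None
```

The cassette is out of the loader and stacked lid up on the upper of the two cassettes, and the job was handed in at about 27.5 s. No verdict is reported, so the checks below are my own.

- **Unloading:** I pushed the end face down with shut fingers, peaking at about 25 N, until the latch tripped. After it sprang up I gripped it across its thickness and lifted it clear of the port.
- **Turning it lid up:** I stood it on its end on free desk and regripped it across its width near the top. I then tilted it flat over its bottom edge while held. My first regrip overlapped by only about 5 mm, so I opened and took it about 8 mm deeper.
- **Releasing it flat:** I let it go a few degrees short of flat, because the fingertips were close to the desk. It settled about a centimetre or less at one end.
- **Stacking:** I regripped it mid-length and lowered it onto the stack. It went past the lug-top height with no force and met contact at the seated height, with about 9 N at most. I then released it and rose clear.

**Last checks**
- **Position:** the lid centre is within about 1 mm of where the stack was measured before. The yaw is 9.67° against 9.69°.
- **Seating:** the joint under it looks the same as the locked joint below it in both views.
- **Bystanders:** the meter measured unchanged, and the mug and mouse look unmoved.
- **Robot:** it was clear of everything, with the force reading near zero.

No check failed. The lid masks came out about 3 mm small in length and 2 mm in width, which does not affect the centres. One mid-approach mask was cropped at the image limit, so I did not use its result.

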